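Lay a drained damper on the drain board against a chock and slip on its travel spacer

ROBOT

A 7-joint arm with a two-finger parallel gripper is mounted at the origin on the work surface. World frame = base frame: x ahead of the robot, y to its left, z up, the work surface at z = 0. Lengths are in m, angles in degrees, forces in N, time in s.
With the tool pointing down it reaches from about 0.4 to 0.875 m from the base axis. Payload 4.4 kg.
Tool frame: the origin (TCP) lies midway between the tips of the shut fingers; the grasp point (between the pads) lies 19 mm behind it (arm.pinch_z is the distance from the TCP to the grasp point, in m); z points along the fingers, y is the direction in which the jaws open and shut (so a half turn about z gives the same grasp; the last joint's range is limited). The gripper opens to 85 mm and grips with 20 to 120 N. Pads are 22 mm wide; open, the fingers measure 114 mm over their backs; the gripper's body (76 mm by 85 mm) begins 54 mm behind the grasp point. The pads swing forward as they close: fully open they stand 13 mm farther back than shut.
Start: joints at [71.688, 36.005, 2.206, 86.941, -1.547, 57.084, -1.146], TCP at [0.163, -0.629, 0.231] pointing down, gripper open.
Joint ranges: [-175.42, 175.42], [-21.48, 121.26], [-71.46, 75.88], [10.55, 141.38], [-63.04, 243.04], [13.31, 113.54], [-168.57, 168.57]. Speed limits (degrees/s): [147.25, 147.25, 180, 180, 180, 180, 180].

INTERFACE

Orientations are given as a 3x3 rotation matrix whose columns are the frame's x, y, z axes.
In Python, from bench import arm gives the robot as it stands.
- The arm moves only by the tool step_arm, never from a script. Its argument "moves" is a list of rows, each an object with "offset": the shift along the tool's x, y, z normalised to -1 to 1, where 1 is 50 mm, a list of three; "rotation": the turn, a rotation vector about the tool's x, y, z normalised to -1 to 1, where 1 is 6 degrees, a list of three. In form: [{"offset": [tx, ty, tz], "rotation": [ax, ay, az]}, ...]. A call has 1 to 8 rows; each row shifts and turns the commanded pose from where the row before left it, along the tool's axes as they then stand; what a row does not reach is not made up. A row lasts 1/8 s, in which the tool goes at most 62.5 mm and 10.7 degrees, less where a joint would pass 70% of its speed; a pose out of reach is approached as far as the arm can. A call with a number of a shift or a turn outside -1 to 1 is refused whole. A call with a gripper value outside its range is refused whole. "grip" is the closure, from 0 (fully open) to 1 (shut), set as the call begins (left out, the last holds). The fingers move at their own pace and stop on an object; the grip force is fixed at half the most. Time passes only in rows, so rows that do not move let the fingers close. It gives the time, the measured TCP pose, the force and the opening at its end, in the units of the state.
- arm.get_state(): the state, without advancing time (a new reading comes with each control period).
- arm.snapshot(name): name is "scene" or "top" or "wrist"; returns the picture (400x640x3 uint8, blue, green, red); there is no depth.
- arm.camera_params(name): a dict with "fov_y" (degrees; the focal length in pixels is half the picture's height over the tangent of half this angle, whatever the lens; pixels are square), "cx", "cy" (the principal point, pixels), "eye" and "orientation" of the camera in the world; the wrist camera has in their place "hand_eye" (4x4, takes a point from camera to tool coordinates, whose origin is the TCP and whose axes are the flange's). Camera axes: x right, y up, looking along -z (the intrinsics and any distortion apply to the point x, -y, -z); pixel columns grow to the right and rows downward; lengths in m; the calibration is good to about 2 mm. A picture is of the moment at which its call begins: read the wrist's pose just before it. camera_params takes no time and is no camera call.
- arm.hand_in(): hands the job in, once; it reports no verdict.
Trained networks look in the newest picture that a camera, given by its name, has taken for a name from the list of things; names that differ only in an ending like _2 or _b are one class to them, and where a whole thing is asked for, a point or a joint stands for the part that bears it (a point fixed in the world has none). Each returns a list of dicts, best first, with "score" (0 to 1); they miss things now and then, are a little off and sometimes report something else, mostly with a low value. They report only what shows in the picture. A call takes as long as a camera call. They do not tell look-alikes from the thing itself.
- arm.spot_in(query, camera): "rect" ([centre column, centre row, width, height] in pixels, round what is visible of it).
The state is a dict: "t": time; "q": joint angles; "qvel": joint speeds; "joint_torque": joint torques, N m; "tool_pos": TCP position; "ee_rot": TCP orientation; "force": force on the tool from outside, world axes, zero at the start; "moment": the same for the moment, N m; "gripper_width": finger opening in m.
Only numpy, scipy, OpenCV 4.12 (cv2) and the standard library are available. Lean on these libraries where they do the work, as an engineer would, in place of code of your own. Each camera call takes 0.05 s, during which the arm holds its last target.

TASK

Lay the wooden twin chock flat and square across the sloping drain board, its wedge toes uphill and with room above it, then take the damper out of the drip rack and lay it on its side on the board just above the chock, letting go only when it rests against both wedges so that it cannot roll off. Then slip the open C-shaped spacer down over the bare rod until it is fully seated on it, and leave everything at rest, released. Do not let the damper roll free, and leave the bush, tin and wrench where they are.

Things in the scene. Friction and masses are not known exactly. Their poses are not given: they have to be found in the camera images.
- board_top (a point): Drain board: fixed aluminium sheet, 300 mm (its x) by 260 mm (y), sloping 10 degrees down to a narrow open drip pan. This point: middle of the sloping face, about 80 mm above the bench. x runs level across the slope, roughly away from the robot; +y straight uphill; z square off the sheet. Side hems 3 mm proud; upstand 20 mm high on the top edge.
- drip_rack: Drip rack: fixed steel stand in a shallow tray, holding the damper in two V-saddles (12 mm wide, 55 mm either side of the body's middle), leaning 33 degrees from level, rod end low against a slotted stop. Origin on the bench straight below the body's middle; the damper's high end points along the rack's +x, its rod along -x. It lifts out square to its axis.
- damper: Damper (small shock absorber): grey round body 56 mm across, 150 mm long, about 0.8 kg; bright rod 16 mm across out of one end; a 30 mm eye at both ends. Origin on the axis, middle of the body (137 mm above the bench in the rack); +x along the axis to the rod; balance point about x = 7 mm. It rolls on its body (y, z turn with it) and rolls down the board by itself.
- rod_mid (a point): Middle of the damper's bare rod, on its axis, 121 mm from the middle of the body; bare rod from about 38 mm before to 44 mm beyond this point along the damper's x.
- chock: Wooden twin chock, rubber sole, 0.28 kg: a batten 130 mm long (x), 30 mm wide (y), 26 mm high, and on its +y side, at its two ends, two wedges 35 mm wide (60 mm clear between them), falling at 30 degrees from 26 mm high at y = 15 mm to thin toes at y = 60 mm. Origin: middle of the batten's underside. A damper resting on both faces has its axis at y = 67.5, z = 28 mm.
- spacer: Travel spacer: black plastic C-shaped block, 30 mm long (x, along the slot), 38 mm wide (y), 35 mm high, 50 g, standing on its legs, slot open downwards. Origin on the slot's centre line: feet 18 mm below, top 17 mm above, slot's end 9 mm above. Slot 18.5 mm wide, flared to 26 mm at the feet. Outer sides flat up to 12 mm above the origin. Seated, the origin is about 1 mm below the rod's axis.
- bush: Bystander: closed steel bush, 38 mm across, 30 mm high, standing on end. Origin under its base.
- grease_tin: Bystander: round tin, 84 mm across, 70 mm tall. Origin under its base.
- wrench: Bystander: wrench lying on the bench, 190 mm long.
There are look-alikes about, which are no part of the job. Of the things like the chock, leave any that is orange or turquoise; of the rest the smaller one is meant.

How it is judged:
By the outcome, as a careful person would: the job done as asked, in the order asked, and still so for the second after the job is handed in, with the robot touching nothing.
It also fails if it takes over 70 s, if anything falls off the work surface, if the arm or the gripper's body presses on something with over 40 N, if the wrist force passes 120 N, or if a joint passes its speed limit or range.

## Working session

There is one attempt and no reset: what is moved stays moved. The work goes in short steps, Python scripts to look and compute and a tool call to move; the robot and the scene stay as the last step left them, time stands still between calls to the robot, and variables do not carry over. Pictures are saved under pics/ and viewed, and the job is handed in when it is done.

Besides the shell and the picture viewer there is one more tool, called in YAML: its name, and indented under it one key for each argument. step_arm: Moves the arm, as the interface text tells. Its arguments: {"type":"object","properties":{"moves":{"type":"array"},"grip":{"type":"number"}},"required":["moves"]}

```bash
ls; mkdir -p pics
python3 - <<'E'
from bench import arm
import cv2,numpy as np
print(arm.get_state())
for n in ["scene","top","wrist"]:
    im=arm.snapshot(n); cv2.imwrite(f"pics/{n}0.png",im)
    print(n,arm.camera_params(n))
print(arm.pinch_z)
E
```

```text
pics
{'t': 0.0, 'q': array([71.68976722, 36.06050729,  2.2008964 , 86.99708131, -1.5470208 ,
       57.08284347, -1.14682476]), 'qvel': array([ 0.07178907, -0.05160202,  0.03881998,  0.14301262, -0.01245052,
        0.03450067, -0.08009685]), 'joint_torque': array([ 1.36746810e-03, -5.63400042e+01,  1.22584954e+00, -1.93449855e+01,
        1.07720160e-02,  1.04493127e-02, -2.26574650e-05]), 'tool_pos': array([ 0.16307327, -0.62855718,  0.23036451]), 'ee_rot': array([[ 9.67970120e-01,  2.51064934e-01, -4.95005368e-04],
       [ 2.51065421e-01, -9.67968315e-01,  1.86949373e-03],
       [-9.78519215e-06, -1.93389281e-03, -9.99998130e-01]]), 'force': array([ 0.31474687, -0.45736238,  0.01295566]), 'moment': array([-0.02636111,  0.03262585,  0.03556526]), 'gripper_width': 0.08540000798187837}
scene {'fov_y': 55.11839365179697, 'cx': 322.77967625716474, 'cy': 196.56796512531125, 'eye': array([ 1.03420959, -0.78462777,  0.78101129]), 'orientation': array([[ 0.77517074, -0.3830044 ,  0.50241213],
       [ 0.63171804,  0.46170833, -0.62270196],
       [ 0.00652972,  0.80008315,  0.59985358]])}
top {'fov_y': 45.90480410609527, 'cx': 319.4864240842238, 'cy': 193.83663147840397, 'eye': array([ 0.35940913, -0.08653438,  1.3941077 ]), 'orientation': array([[ 0.0033006 ,  0.99593706, -0.08999154],
       [-0.9999131 ,  0.00213833, -0.01300871],
       [-0.01276342,  0.09002666,  0.99585757]])}
wrist {'fov_y': 71.99399846664363, 'cx': 323.6320048962658, 'cy': 197.23519259537449, 'hand_eye': array([[-7.64997101e-04,  9.53486853e-01,  3.01433634e-01,
         7.58188340e-02],
       [ 9.99998710e-01,  3.03777074e-04,  1.57695962e-03,
         8.26542900e-05],
       [ 1.41204163e-03,  3.01434451e-01, -9.53485856e-01,
        -1.43336675e-01],
       [ 0.00000000e+00,  0.00000000e+00,  0.00000000e+00,
         1.00000000e+00]])}
0.0187
```

View pics/scene0.png

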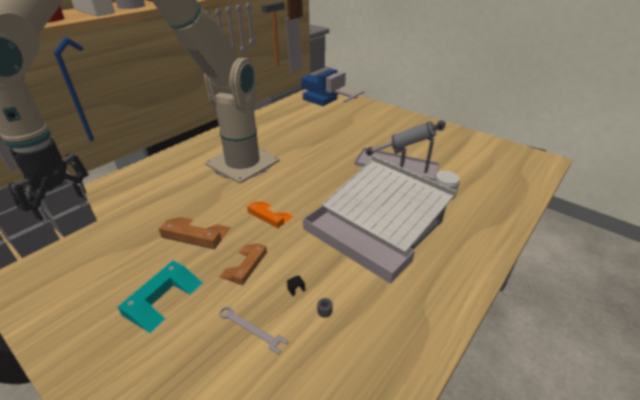

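View pics/top0.png

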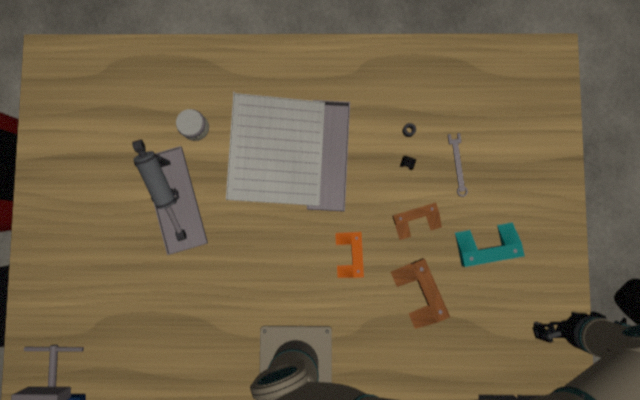

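View pics/wrist0.png

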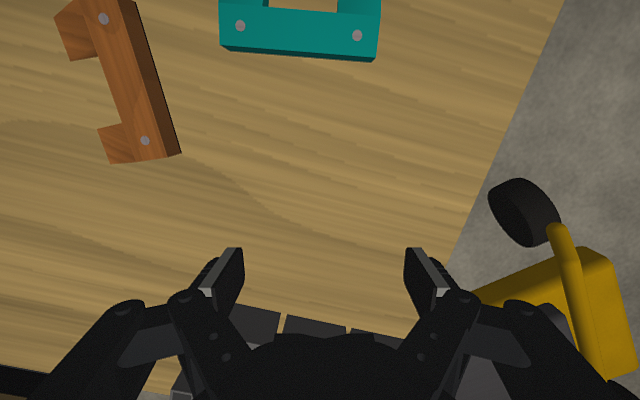

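```bash
cat > h.py <<'E'
import numpy as np, cv2, json
from bench import arm
from scipy.optimize import least_squares
from scipy.spatial.transform import Rotation as R
def cam(name, st=None):
    p=arm.camera_params(name); f=200/np.tan(np.radians(p['fov_y']/2))
    if name=='wrist':
        T=np.eye(4);T[:3,:3]=st['ee_rot'];T[:3,3]=st['tool_pos']
        M=T@np.array(p['hand_eye']); O=M[:3,:3]; e=M[:3,3]
    else: O=np.array(p['orientation']);e=np.array(p['eye'])
    return dict(f=f,cx=p['cx'],cy=p['cy'],O=O,e=e)
def proj(c,P):
    P=np.atleast_2d(P); q=(P-c['e'])@c['O']
    return np.c_[c['cx']+c['f']*q[:,0]/-q[:,2], c['cy']-c['f']*q[:,1]/-q[:,2]]
def ray(c,u,v):
    d=np.array([(u-c['cx'])/c['f'],-(v-c['cy'])/c['f'],-1.]); d=c['O']@d
    return d/np.linalg.norm(d)
def onz(c,u,v,z):
    d=ray(c,u,v); return c['e']+d*(z-c['e'][2])/d[2]
def snap(name,tag):
    st=arm.get_state(); im=arm.snapshot(name); cv2.imwrite(f'pics/{tag}.png',im)
    c=cam(name,st); np.savez(f'pics/{tag}.npz',**c); return im,c,st
def load(tag):
    d=np.load(f'pics/{tag}.npz'); return cv2.imread(f'pics/{tag}.png'),{k:d[k] for k in d}
def crop(im,x0,y0,x1,y1,s,out):
    cv2.imwrite(f'pics/{out}.png',cv2.resize(im[y0:y1,x0:x1],None,fx=s,fy=s,interpolation=cv2.INTER_CUBIC))
def lines(im,c,segs,col=(0,255,0)):
    for a,b in segs:
        p=proj(c,np.array([a,b])); 
        cv2.line(im,tuple(int(round(x*16)) for x in p[0]),tuple(int(round(x*16)) for x in p[1]),col,1,cv2.LINE_AA,4)
E
python3 - <<'E'
from h import *
for n in ['scene','top']:
    c=cam(n); np.savez(f'pics/{n}0.npz',**c)
im,c=load('top0')
for u,v in [(417,220),(407,162),(409,130),(422,293),(458,165),(190,124)]: print(u,v,onz(c,u,v,0.02).round(3))
for u,v in [(276,150)]: print(onz(c,u,v,0.08).round(3))
for u,v in [(157,182)]: print(onz(c,u,v,0.137).round(3))
crop(im,380,110,480,220+30,5,'t_a'); crop(im,120,80,360,260,3.3,'t_b')
im,c=load('scene0'); crop(im,210,180,350,360,4,'s_a')
crop(im,290,110,480,280,4,'s_b')
E
```

```text
417 220 [ 0.408 -0.352  0.02 ]
407 162 [ 0.578 -0.325  0.02 ]
409 130 [ 0.673 -0.332  0.02 ]
422 293 [ 0.199 -0.363  0.02 ]
458 165 [ 0.569 -0.474  0.02 ]
190 124 [0.691 0.317 0.02 ]
[0.602 0.054 0.08 ]
[0.504 0.367 0.137]
```

View pics/t_a.png

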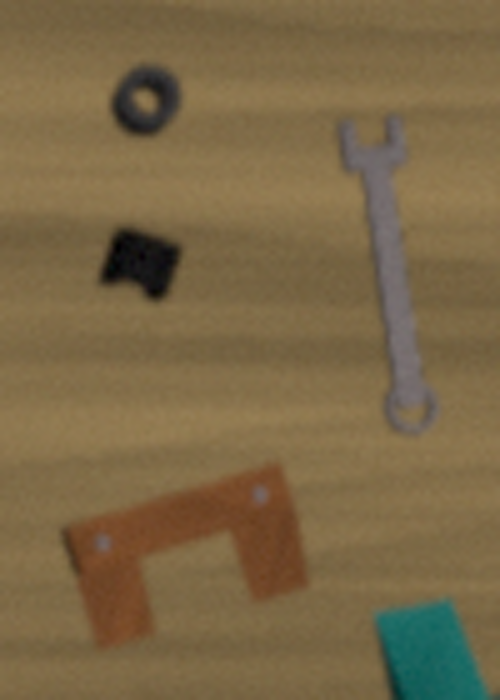

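View pics/t_b.png

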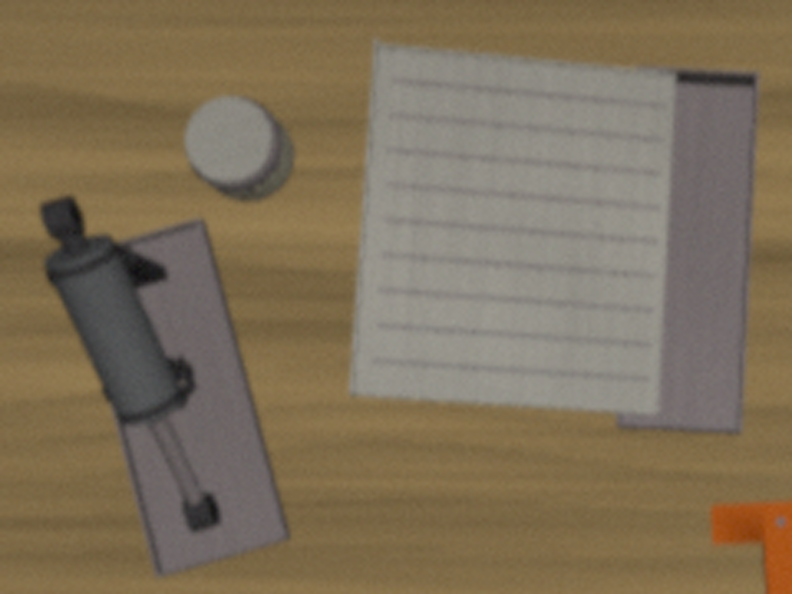

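View pics/s_b.png

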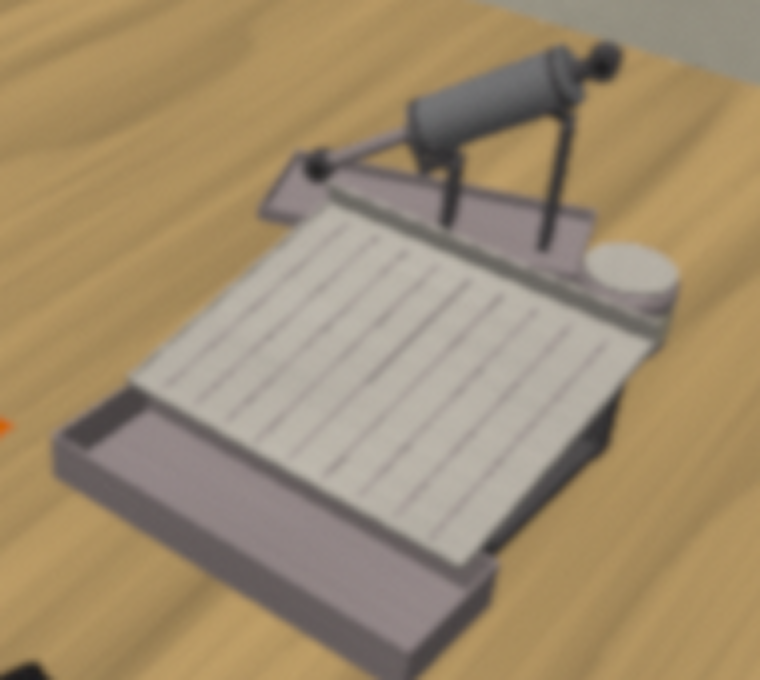

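View pics/s_a.png

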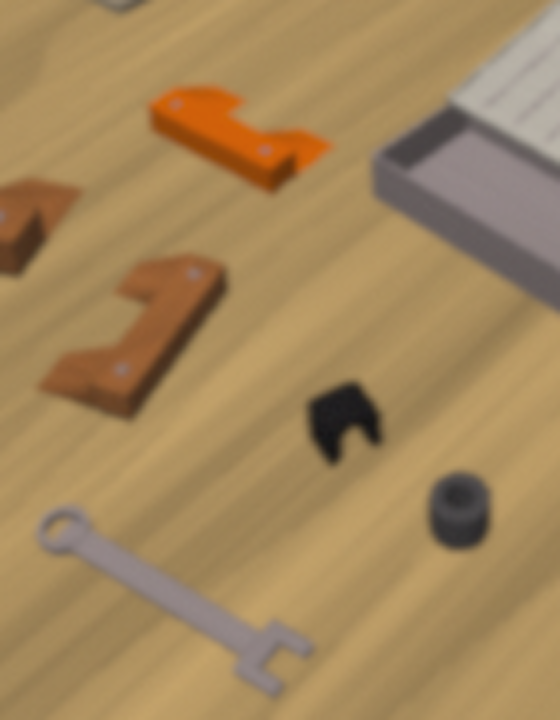

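```bash
cat >> h.py <<'E'
def Rdown(psi,):  # tool x yaw psi deg, z down
    p=np.radians(psi); x=np.array([np.cos(p),np.sin(p),0]); z=np.array([0,0,-1.]); return np.c_[x,np.cross(z,x),z]
def plan(p1,R1,n=None,vmax=0.9,p0=None,R0=None):
    """print rows from current pose (or p0,R0) to target; rounded to 0.01"""
    if p0 is None:
        s=arm.get_state(); p0=s['tool_pos']; R0=s['ee_rot']
    p=np.array(p0,float); Q=np.array(R0,float); 
    u_,_,v_=np.linalg.svd(Q); Q=u_@v_; u_,_,v_=np.linalg.svd(R1); R1=u_@v_
    rv=R.from_matrix(Q.T@R1).as_rotvec(degrees=True); d=np.linalg.norm(np.array(p1)-p)
    m=max(int(np.ceil(d/0.05/vmax)),int(np.ceil(np.abs(rv).max()/6/vmax)),1)
    n=n or m
    if n<m: print('too few, need',m); n=m
    rows=[]
    for k in range(n):
        f=1/(n-k); dp=(np.array(p1)-p)*f; o=np.round(Q.T@dp/0.05,2)
        r=np.round(R.from_matrix(Q.T@R1).as_rotvec(degrees=True)*f/6,2)
        rows.append((o,r)); p=p+Q@(o*0.05); Q=Q@R.from_rotvec(r*6,degrees=True).as_matrix()
    o_=[ '{"offset":[%g,%g,%g],"rotation":[%g,%g,%g]}'%(*(o+0.),*(r+0.)) for o,r in rows]
    for i in range(0,n,8): print('['+', '.join(o_[i:i+8])+']')
    print('end',p.round(4),'err deg',np.linalg.norm(R.from_matrix(Q.T@R1).as_rotvec(degrees=True)).round(2),n)
    return p,Q
def show():
    s=arm.get_state(); print('t',round(s['t'],2),'p',s['tool_pos'].round(4),'F',s['force'].round(1),'w',round(s['gripper_width'],4),'q',s['q'].round(0)); print(s['ee_rot'].round(3).tolist())
E
python3 - <<'E'
from h import *
plan([0.41,-0.355,0.16],Rdown(107.6))
E
```

```text
[{"offset":[0.34,-0.23,0.08],"rotation":[0,0,-0.86]}, {"offset":[0.36,-0.19,0.08],"rotation":[0,0,-0.86]}, {"offset":[0.38,-0.16,0.08],"rotation":[0,0,-0.86]}, {"offset":[0.39,-0.13,0.08],"rotation":[0,0,-0.86]}, {"offset":[0.4,-0.09,0.08],"rotation":[0,0,-0.86]}, {"offset":[0.41,-0.05,0.08],"rotation":[0,0,-0.86]}, {"offset":[0.41,-0.02,0.08],"rotation":[0,0,-0.86]}, {"offset":[0.41,0.02,0.08],"rotation":[0,0,-0.86]}]
[{"offset":[0.4,0.06,0.08],"rotation":[0,0,-0.86]}, {"offset":[0.4,0.09,0.08],"rotation":[0,0,-0.86]}, {"offset":[0.39,0.13,0.08],"rotation":[0,0,-0.86]}, {"offset":[0.38,0.16,0.08],"rotation":[0,0,-0.86]}, {"offset":[0.36,0.2,0.08],"rotation":[0,0,-0.86]}, {"offset":[0.34,0.23,0.08],"rotation":[0,0,-0.87]}, {"offset":[0.32,0.25,0.07],"rotation":[0,0,-0.86]}, {"offset":[0.29,0.28,0.08],"rotation":[0,0,-0.87]}]
[{"offset":[0.27,0.31,0.07],"rotation":[0,-0.01,-0.86]}, {"offset":[0.23,0.33,0.08],"rotation":[0,0,-0.87]}]
end [ 0.4099 -0.3551  0.1599] err deg 0.03 18
```

step_arm:
  moves:
    - {"offset": [0.34,-0.23,0.08],"rotation": [0,0,-0.86]}
    - {"offset": [0.36,-0.19,0.08],"rotation": [0,0,-0.86]}
    - {"offset": [0.38,-0.16,0.08],"rotation": [0,0,-0.86]}
    - {"offset": [0.39,-0.13,0.08],"rotation": [0,0,-0.86]}
    - {"offset": [0.4,-0.09,0.08],"rotation": [0,0,-0.86]}
    - {"offset": [0.41,-0.05,0.08],"rotation": [0,0,-0.86]}
    - {"offset": [0.41,-0.02,0.08],"rotation": [0,0,-0.86]}
    - {"offset": [0.41,0.02,0.08],"rotation": [0,0,-0.86]}
  grip: 0

```text
t: 1.15
tool_pos: [0.2735, -0.5065, 0.199]
ee_rot: [[0.559, 0.829, -0.0], [0.829, -0.559, 0.0], [0.0, -0.0, -1.0]]
force: [-0.1, 1.0, 0.1]
gripper_width: 0.0856
```

step_arm:
  moves:
    - {"offset": [0.4,0.06,0.08],"rotation": [0,0,-0.86]}
    - {"offset": [0.4,0.09,0.08],"rotation": [0,0,-0.86]}
    - {"offset": [0.39,0.13,0.08],"rotation": [0,0,-0.86]}
    - {"offset": [0.38,0.16,0.08],"rotation": [0,0,-0.86]}
    - {"offset": [0.36,0.2,0.08],"rotation": [0,0,-0.86]}
    - {"offset": [0.34,0.23,0.08],"rotation": [0,0,-0.87]}
    - {"offset": [0.32,0.25,0.07],"rotation": [0,0,-0.86]}
    - {"offset": [0.29,0.28,0.08],"rotation": [0,0,-0.87]}

```text
t: 2.15
tool_pos: [0.3837, -0.3849, 0.1676]
ee_rot: [[-0.132, 0.991, 0.0], [0.991, 0.132, -0.0], [-0.0, 0.0, -1.0]]
force: [0.1, 0.4, 0.3]
gripper_width: 0.0852
```

step_arm:
  moves:
    - {"offset": [0.27,0.31,0.07],"rotation": [0,0,-0.86]}
    - {"offset": [0.23,0.33,0.08],"rotation": [0,0,-0.87]}
    - {"offset": [0,0,0],"rotation": [0,0,0]}
    - {"offset": [0,0,0],"rotation": [0,0,0]}

```text
t: 2.65
tool_pos: [0.4095, -0.3564, 0.1602]
ee_rot: [[-0.301, 0.954, -0.001], [0.954, 0.301, -0.001], [-0.0, -0.001, -1.0]]
force: [0.1, 0.3, 0.1]
gripper_width: 0.0853
```

Run:
```python
from h import *
im,c,s=snap('wrist','w1'); show()
```

```text
t 2.7 p [ 0.4094 -0.3567  0.1603] F [-1.1 -0.1 -0.2] w 0.0857 q [ 53.  34. -22. 108.  19.  42.  37.]
[[-0.301, 0.954, -0.001], [0.954, 0.301, -0.001], [-0.001, -0.001, -1.0]]
```

View pics/w1.png

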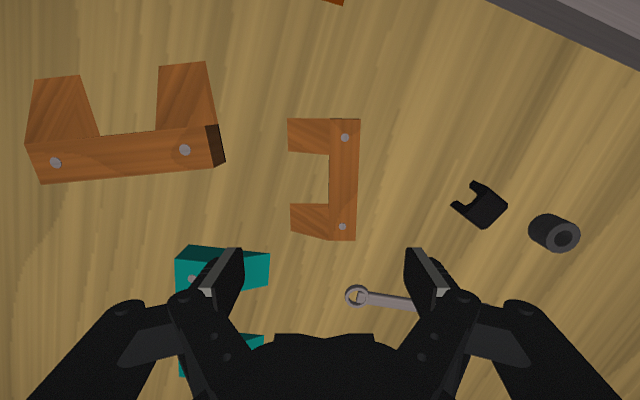

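Run:
```python
from h import *
im,c=load('w1'); crop(im,270,100,380,260,5,'w1a'); crop(im,430,160,600,270,4.5,'w1b')
```

```text
(no output)
```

View pics/w1a.png

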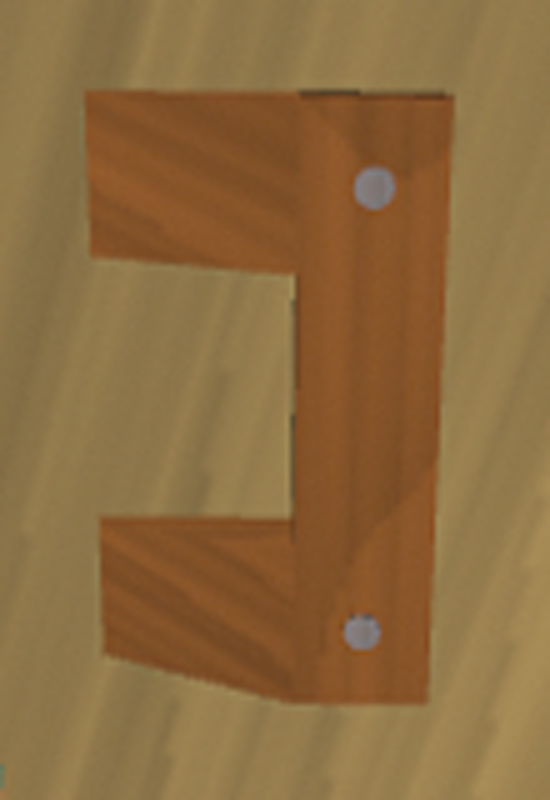

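View pics/w1b.png

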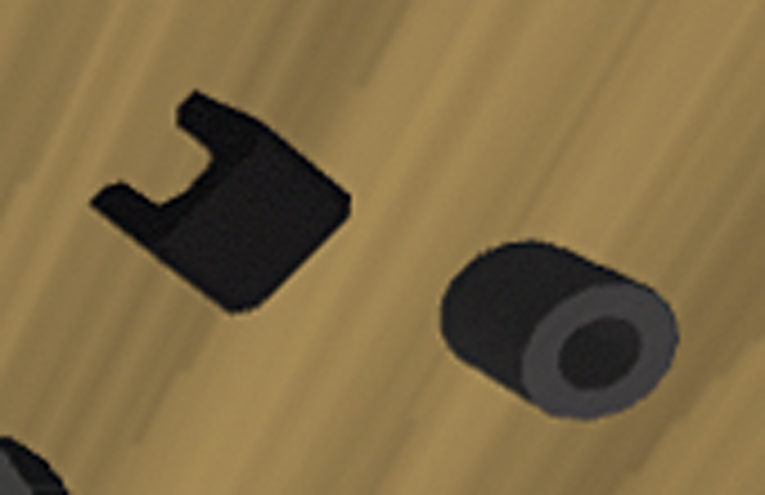

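```bash
cat >> h.py <<'E'
def fitpose(obs,x0,zfix=0.0):
    """obs: list of (cam, Plocal(mm) Nx3, uv Nx2); pose yaw+xy(+z fixed) upright"""
    def res(x,full=False):
        Q=R.from_euler('z',x[2],degrees=True).as_matrix(); r=[]
        for c,P,uv in obs: r.append((proj(c,(np.array(P)/1000)@Q.T+[x[0],x[1],zfix])-uv).ravel())
        return np.concatenate(r)
    s=least_squares(res,x0,x_scale=[.01,.01,5]); r=s.fun.reshape(-1,2); return s.x,r
E
python3 - <<'E'
from h import *
im,c=load('w1')
P=[(65,60,0),(30,60,0),(-30,60,0),(-65,60,0),(65,-15,26),(-65,-15,26),(65,15,26),(-65,15,26),(30,15,26),(-30,15,26)]
k=np.array([(85,92),(91,257),(100,517),(105,656),(454,96),(428,704),(299,94),(294,702),(296,275),(293,520)])
uv=(k+.5)/5-.5+[270,100]
x,r=fitpose([(c,P,uv)],[.41,-.35,197]); print(x,r.round(1).tolist())
# spacer coarse: top corners
E
```

```text
[  0.4259781   -0.34555226 107.44745286] [[-0.3, -0.8], [-0.2, -0.6], [-0.0, -0.7], [0.0, -0.9], [-0.2, -0.9], [0.2, -0.7], [-0.2, -0.6], [0.0, -0.3], [0.2, -0.6], [0.4, 6.4]]
```

Run:
```python
from h import *
im,c=load('w1')
P=[(65,60,0),(30,60,0),(-30,60,0),(-65,60,0),(65,-15,26),(-65,-15,26),(65,15,26),(-65,15,26),(30,15,26)]
k=np.array([(85,92),(91,257),(100,517),(105,656),(454,96),(428,704),(299,94),(294,702),(296,275)])
uv=(k+.5)/5-.5+[270,100]
x,r=fitpose([(c,P,uv)],[.41,-.35,107]); print(x,np.abs(r).max())
# spacer approx: local corners; fit with vertices: slot axis x. top face +17
# feet tips near face
# board coarse
ct=load('top0')[1]; cs=load('scene0')[1]
Pt=np.array([(150,130,20),(150,-130,0),(-150,-130,0),(-150,130,20)])/1000
ut=(np.array([(375,42),(676,72),(660,412),(352,393)])+.5)/3.3-.5+[120,80]
Ps=np.array([(-150,-130,0),(150,-130,0),(150,130,20),(-150,130,20)])/1000
us=(np.array([(130,382),(465,567),(665,325),(335,185)])+.5)/4-.5+[290,110]
def f(x):
    Q=(R.from_euler('z',x[3],degrees=True)*R.from_euler('x',10,degrees=True)).as_matrix()
    return np.r_[(proj(ct,Pt@Q.T+x[:3])-ut).ravel(),(proj(cs,Ps@Q.T+x[:3])-us).ravel()]
s=least_squares(f,[.6,.05,.08,-3],x_scale=[.01,.01,.01,5]); print(s.x,s.fun.reshape(-1,2).round(1).tolist())
plan([x[0],x[1],0.05],Rdown(x[2]))
plan([x[0],x[1],0.003],Rdown(x[2]))
```

```text
[  0.42624193  -0.34627623 107.36334797] 0.3476565019034581
[ 0.60615643  0.05353681  0.07734138 -2.56285688] [[-0.5, -1.9], [-0.6, -0.3], [-0.7, -0.2], [-0.6, -0.4], [-0.7, 0.1], [-0.3, 0.8], [-1.3, 0.1], [-1.7, -0.2]]
[{"offset":[0.03,0.13,0.74],"rotation":[0,0,0.01]}, {"offset":[0.03,0.13,0.73],"rotation":[0,0,0.01]}, {"offset":[0.04,0.13,0.74],"rotation":[-0.01,0,0]}]
end [ 0.4264 -0.3461  0.0498] err deg 0.04 3
[{"offset":[0.02,0.1,0.79],"rotation":[0,0,0.01]}, {"offset":[0.03,0.1,0.79],"rotation":[0,0,0]}, {"offset":[0.02,0.09,0.78],"rotation":[0,0,0.01]}, {"offset":[0.03,0.1,0.79],"rotation":[-0.01,0,0]}]
end [ 0.4264 -0.3462  0.0028] err deg 0.04 4
```

step_arm:
  moves:
    - {"offset": [0.05,0.19,0.4],"rotation": [0,0,0.01]}
    - {"offset": [0.05,0.2,0.7],"rotation": [0,0,0]}
    - {"offset": [0,0,0.8],"rotation": [0,0,0.01]}
    - {"offset": [0,0,0.7],"rotation": [0,0,0]}
    - {"offset": [0,0,0.3],"rotation": [0,0,0]}
    - {"offset": [0,0,0.2],"rotation": [0,0,0]}
    - {"offset": [0,0,0],"rotation": [0,0,0]}

```text
t: 3.58
tool_pos: [0.4272, -0.3455, 0.0056]
ee_rot: [[-0.3, 0.954, 0.0], [0.954, 0.3, -0.0], [-0.0, 0.0, -1.0]]
force: [0.3, -0.1, 0.6]
gripper_width: 0.0853
```

Run:
```python
from h import *
im,c,s=snap('wrist','w2'); show()
```

```text
t 3.62 p [ 0.4276 -0.3456  0.006 ] F [1.  0.1 0.2] w 0.0854 q [ 45.  48. -14. 111.  26.  23.  29.]
[[-0.3, 0.954, 0.001], [0.954, 0.3, -0.001], [-0.001, 0.001, -1.0]]
```

View pics/w2.png

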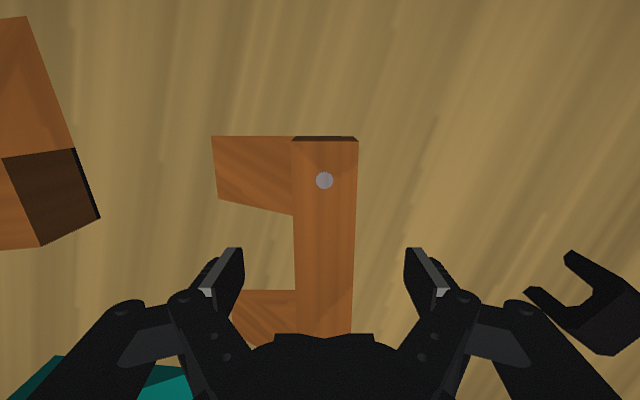

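step_arm:
  moves:
    - {"offset": [0,0,0],"rotation": [0,0,0]}
    - {"offset": [0,0,0],"rotation": [0,0,0]}
    - {"offset": [0,0,0],"rotation": [0,0,0]}
    - {"offset": [0,0,0],"rotation": [0,0,0]}
    - {"offset": [0,0,0],"rotation": [0,0,0]}
    - {"offset": [0,0,0],"rotation": [0,0,0]}
  grip: 1

```text
t: 4.38
tool_pos: [0.4274, -0.3453, 0.0059]
ee_rot: [[-0.3, 0.954, 0.001], [0.954, 0.3, -0.001], [-0.001, 0.0, -1.0]]
force: [-0.4, -0.2, 5.2]
gripper_width: 0.0285
```

Run:
```python
from h import *
show()
```

```text
t 4.38 p [ 0.4274 -0.3453  0.0059] F [-0.4 -0.2  5.2] w 0.0285 q [ 45.  48. -14. 111.  26.  23.  29.]
[[-0.3, 0.954, 0.001], [0.954, 0.3, -0.001], [-0.001, 0.0, -1.0]]
```

```bash
cat >> h.py <<'E'
BO=np.array([0.6062,0.0535,0.0773]); BY=-2.56
def BR(): return (R.from_euler('z',BY,degrees=True)*R.from_euler('x',10,degrees=True)).as_matrix()
def b2w(mm): return BO+BR()@(np.array(mm)/1000)
def w2b(p): return BR().T@(np.array(p)-BO)*1000
FL=np.diag([1.,-1,-1])
E
python3 - <<'E'
from h import *
s=arm.get_state()
p,Q=plan(s['tool_pos']+[0,0,.15],s['ee_rot'])
T=b2w([30,-40,120]); print(T)
plan(T,BR()@FL,p0=p,R0=Q,vmax=.95)
E
```

```text
[{"offset":[0,0,-0.75],"rotation":[0,0,0]}, {"offset":[0,0,-0.75],"rotation":[0,0,0]}, {"offset":[0,0,-0.75],"rotation":[0,0,0]}, {"offset":[0,0,-0.75],"rotation":[0,0,0]}]
end [ 0.4273 -0.3452  0.1559] err deg 0.0 4
[ 0.63347985 -0.00800995  0.188531  ]
[{"offset":[0.26,0.3,-0.03],"rotation":[0.06,0.08,0.91]}, {"offset":[0.29,0.27,-0.03],"rotation":[0.06,0.08,0.91]}, {"offset":[0.31,0.24,-0.03],"rotation":[0.06,0.08,0.91]}, {"offset":[0.33,0.21,-0.03],"rotation":[0.06,0.08,0.91]}, {"offset":[0.35,0.18,-0.03],"rotation":[0.06,0.08,0.92]}, {"offset":[0.37,0.14,-0.03],"rotation":[0.06,0.08,0.91]}, {"offset":[0.38,0.11,-0.02],"rotation":[0.06,0.08,0.92]}, {"offset":[0.39,0.07,-0.02],"rotation":[0.06,0.08,0.91]}]
[{"offset":[0.4,0.03,-0.02],"rotation":[0.06,0.08,0.92]}, {"offset":[0.4,0,-0.02],"rotation":[0.05,0.08,0.91]}, {"offset":[0.39,-0.04,-0.01],"rotation":[0.06,0.08,0.92]}, {"offset":[0.39,-0.08,-0.01],"rotation":[0.05,0.08,0.91]}, {"offset":[0.38,-0.12,0],"rotation":[0.06,0.08,0.92]}, {"offset":[0.37,-0.15,0],"rotation":[0.06,0.08,0.91]}, {"offset":[0.35,-0.19,0],"rotation":[0.05,0.08,0.92]}, {"offset":[0.33,-0.22,0.01],"rotation":[0.06,0.09,0.91]}]
[{"offset":[0.31,-0.25,0.01],"rotation":[0.05,0.08,0.92]}, {"offset":[0.28,-0.28,0.02],"rotation":[0.06,0.09,0.91]}, {"offset":[0.25,-0.3,0.02],"rotation":[0.05,0.08,0.92]}, {"offset":[0.22,-0.33,0.02],"rotation":[0.06,0.09,0.91]}]
end [ 0.6333 -0.0078  0.1885] err deg 0.02 20
```

step_arm:
  moves:
    - {"offset": [0,0,-0.5],"rotation": [0,0,0]}
    - {"offset": [0,0,-0.8],"rotation": [0,0,0]}
    - {"offset": [0,0,-0.8],"rotation": [0,0,0]}
    - {"offset": [0,0,-0.9],"rotation": [0,0,0]}

```text
t: 4.88
tool_pos: [0.4262, -0.3446, 0.1558]
ee_rot: [[-0.3, 0.954, -0.002], [0.954, 0.3, 0.001], [0.002, -0.001, -1.0]]
force: [-0.0, -1.4, -3.3]
gripper_width: 0.0287
```

step_arm:
  moves:
    - {"offset": [0.26,0.3,-0.03],"rotation": [0.06,0.08,0.91]}
    - {"offset": [0.29,0.27,-0.03],"rotation": [0.06,0.08,0.91]}
    - {"offset": [0.31,0.24,-0.03],"rotation": [0.06,0.08,0.91]}
    - {"offset": [0.33,0.21,-0.03],"rotation": [0.06,0.08,0.91]}
    - {"offset": [0.35,0.18,-0.03],"rotation": [0.06,0.08,0.92]}
    - {"offset": [0.37,0.14,-0.03],"rotation": [0.06,0.08,0.91]}
    - {"offset": [0.38,0.11,-0.02],"rotation": [0.06,0.08,0.92]}
    - {"offset": [0.39,0.07,-0.02],"rotation": [0.06,0.08,0.91]}

```text
t: 5.88
tool_pos: [0.509, -0.2096, 0.1676]
ee_rot: [[0.447, 0.893, -0.045], [0.893, -0.444, 0.07], [0.042, -0.071, -0.997]]
force: [-0.3, 0.3, -2.9]
gripper_width: 0.0287
```

step_arm:
  moves:
    - {"offset": [0.4,0.03,-0.02],"rotation": [0.06,0.08,0.92]}
    - {"offset": [0.4,0,-0.02],"rotation": [0.05,0.08,0.91]}
    - {"offset": [0.39,-0.04,-0.01],"rotation": [0.06,0.08,0.92]}
    - {"offset": [0.39,-0.08,-0.01],"rotation": [0.05,0.08,0.91]}
    - {"offset": [0.38,-0.12,0],"rotation": [0.06,0.08,0.92]}
    - {"offset": [0.37,-0.15,0],"rotation": [0.06,0.08,0.91]}
    - {"offset": [0.35,-0.19,0],"rotation": [0.05,0.08,0.92]}
    - {"offset": [0.33,-0.22,0.01],"rotation": [0.06,0.09,0.91]}

```text
t: 6.88
tool_pos: [0.5919, -0.0744, 0.1807]
ee_rot: [[0.944, 0.33, -0.026], [0.33, -0.932, 0.147], [0.025, -0.147, -0.989]]
force: [0.8, 0.2, -2.1]
gripper_width: 0.0287
```

step_arm:
  moves:
    - {"offset": [0.31,-0.25,0.01],"rotation": [0.05,0.08,0.92]}
    - {"offset": [0.28,-0.28,0.02],"rotation": [0.06,0.09,0.91]}
    - {"offset": [0.25,-0.3,0.02],"rotation": [0.05,0.08,0.92]}
    - {"offset": [0.22,-0.33,0.02],"rotation": [0.06,0.09,0.91]}
    - {"offset": [0,0,0],"rotation": [0,0,0]}
    - {"offset": [0,0,0],"rotation": [0,0,0]}

```text
t: 7.62
tool_pos: [0.6322, -0.0087, 0.1874]
ee_rot: [[0.999, -0.043, 0.006], [-0.043, -0.984, 0.173], [-0.002, -0.173, -0.985]]
force: [-0.4, -0.3, -2.2]
gripper_width: 0.0287
```

Run:
```python
from h import *
show()
im,c,s=snap('wrist','w3')
im,c,s=snap('scene','s3')
```

```text
t 7.62 p [ 0.6322 -0.0087  0.1874] F [-0.4 -0.3 -2.2] w 0.0287 q [  2.  38.   3.  93. -15.  51. -78.]
[[0.999, -0.043, 0.006], [-0.043, -0.984, 0.173], [-0.002, -0.173, -0.985]]
```

View pics/w3.png

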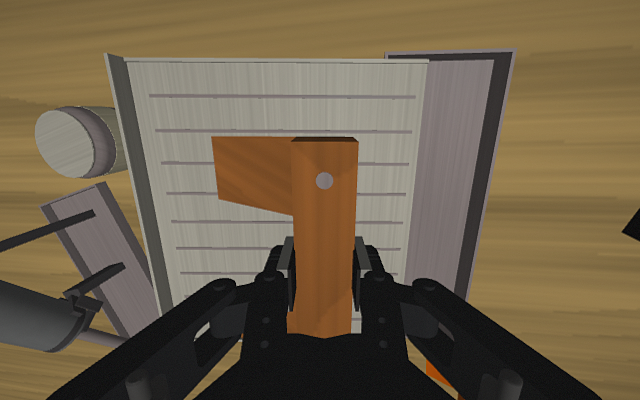

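View pics/s3.png

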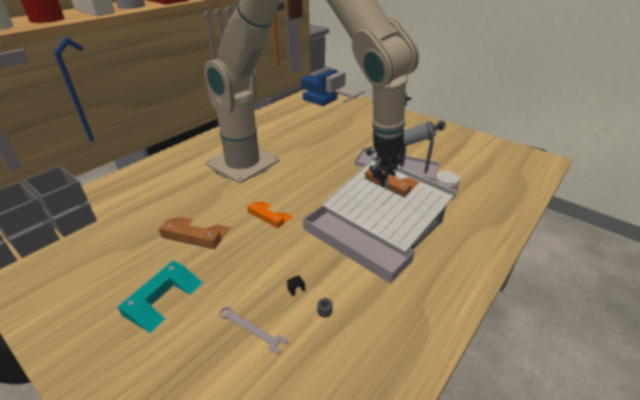

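Run:
```python
from h import *
im,c=load('w3'); crop(im,95,40,175,110,7,'w3a'); crop(im,370,40,470,130,7,'w3b')
crop(im,130,250,200,350,6,'w3c')
```

```text
(no output)
```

View pics/w3a.png

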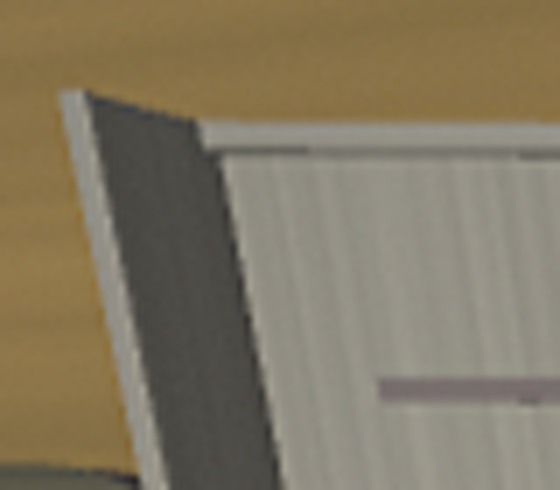

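View pics/w3b.png

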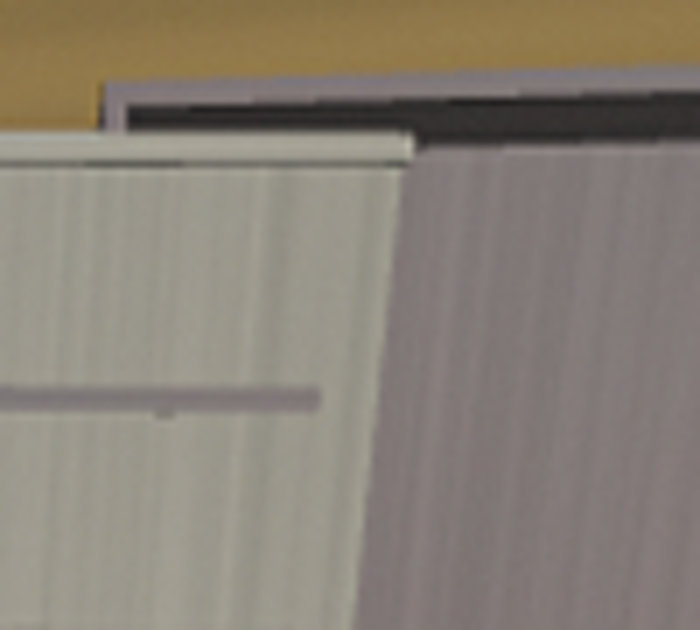

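View pics/w3c.png

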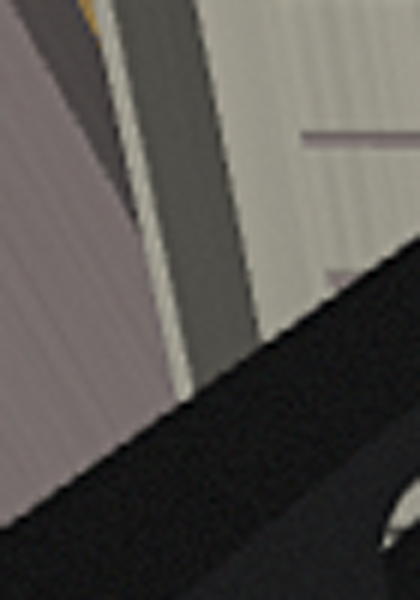

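Run:
```python
from h import *
im,c=load('w3')
g=lambda k,s,o:(np.array(k)+.5)/s-.5+np.array(o)
A=[((150,-130,3),g((414,133),7,(370,40))),((150,130,20),g((62,92),7,(95,40))),((150,None,3),g((200,122),7,(95,40)))]
E=[(-130,0,g((352,630),7,(370,40))),(130,20,g((178,395),6,(130,250))),(130,20,g((100,60),6,(130,250))),
   (None,0,g((260,335),6,(130,250))),(None,0,g((222,150),7,(95,40)))]
ct=load('top0')[1]; cs=load('scene0')[1]
Pt=np.array([(150,130,20),(150,-130,3),(-150,-130,3),(-150,130,20)])/1000
ut=g([(375,40),(676,72),(660,413),(350,393)],3.3,(120,80))
Ps=np.array([(-150,-130,3),(150,-130,3)])/1000
us=g([(130,380),(467,567)],4,(290,110))
def f(x,tl=True):
    Q=(R.from_euler('z',x[3],degrees=True)*R.from_euler('x',10,degrees=True)).as_matrix(); W=lambda l:Q@(np.array(l)/1000)+x[:3]
    t=x[4]*1000
    r=[]
    for l,uv in A:
        l=[130-t if v is None else v for v in l]; r+=list(proj(c,W(l))[0]-uv)
    for y,z,uv in E:
        y=130-t if y is None else y
        a,b=proj(c,[W((-150,y,z)),W((150,y,z))]); d=(b-a)/np.linalg.norm(b-a); r.append(d[0]*(uv-a)[1]-d[1]*(uv-a)[0])
    r+=list(.3*(proj(ct,Pt@Q.T+x[:3])-ut).ravel()); r+=list(.3*(proj(cs,Ps@Q.T+x[:3])-us).ravel()); return np.array(r)
s=least_squares(f,[.6,.05,.08,-3,.003],x_scale=[.01,.01,.01,5,.01]); print(s.x,s.fun.round(1).tolist())
```

```text
[ 0.60257322  0.05481562  0.08140473 -2.91373082  0.00382881] [0.0, 0.3, -0.5, 0.0, -0.1, -0.3, 0.1, 0.2, -0.9, -0.3, 0.1, -0.3, -0.2, -0.2, 0.1, -0.4, 0.3, -0.3, 0.1, -0.4, -0.6, -0.6, -0.5]
```

```bash
sed -i 's/^BO=.*/BO=np.array([0.6026,0.0548,0.0814]); BY=-2.9/' h.py
python3 - <<'E'
from h import *
T=b2w([30,-40,60]); p,Q=plan(T,BR()@FL,n=3)
plan(b2w([30,-40,9]),BR()@FL,p0=p,R0=Q,n=4)
E
```

```text
[{"offset":[-0.02,-0.02,0.37],"rotation":[0,0.01,0.02]}, {"offset":[-0.02,-0.02,0.37],"rotation":[0,0.01,0.02]}, {"offset":[-0.02,-0.02,0.37],"rotation":[0,0,0.01]}]
end [0.63   0.0036 0.1335] err deg 0.02 3
[{"offset":[0,0,0.25],"rotation":[0,0,0]}, {"offset":[0,0,0.26],"rotation":[0,0,0]}, {"offset":[0,0,0.25],"rotation":[0,0,0]}, {"offset":[0,0,0.26],"rotation":[0,0,0]}]
end [0.6305 0.0124 0.0833] err deg 0.02 4
```

step_arm:
  moves:
    - {"offset": [-0.02,-0.02,0.37],"rotation": [0,0.01,0.02]}
    - {"offset": [-0.02,-0.02,0.37],"rotation": [0,0.01,0.02]}
    - {"offset": [-0.02,-0.02,0.37],"rotation": [0,0,0.01]}
    - {"offset": [0,0,0.25],"rotation": [0,0,0]}
    - {"offset": [0,0,0.26],"rotation": [0,0,0]}
    - {"offset": [0,0,0.25],"rotation": [0,0,0]}
    - {"offset": [0,0,0.26],"rotation": [0,0,0]}
    - {"offset": [0,0,0],"rotation": [0,0,0]}

```text
t: 8.72
tool_pos: [0.6303, 0.0143, 0.0824]
ee_rot: [[0.999, -0.049, 0.007], [-0.049, -0.983, 0.174], [-0.001, -0.174, -0.985]]
force: [1.1, -0.3, -3.2]
gripper_width: 0.0287
```

Run:
```python
from h import *
show(); s=arm.get_state(); print(w2b(s['tool_pos']),(BR().T@s['ee_rot']).round(3), s['moment'])
```

```text
t 8.72 p [0.6303 0.0143 0.0824] F [ 1.1 -0.3 -3.2] w 0.0287 q [  1.  45.   1.  97. -18.  39. -77.]
[[0.999, -0.049, 0.007], [-0.049, -0.983, 0.174], [-0.001, -0.174, -0.985]]
[ 29.75845032 -38.26339705   7.8033917 ] [[ 1.     0.001 -0.002]
 [ 0.001 -1.     0.001]
 [-0.002 -0.001 -1.   ]] [-0.29157555 -0.03478952 -0.00518583]
```

Not touching yet; edge down.

step_arm:
  moves:
    - {"offset": [0,0,0.04],"rotation": [0,0,0]}
    - {"offset": [0,0,0],"rotation": [0,0,0]}

```text
t: 8.98
tool_pos: [0.6315, 0.0142, 0.0821]
ee_rot: [[0.999, -0.049, 0.01], [-0.05, -0.983, 0.174], [0.002, -0.174, -0.985]]
force: [0.5, 0.0, -2.7]
gripper_width: 0.0289
```

step_arm:
  moves:
    - {"offset": [0,0,0.03],"rotation": [0,0,0]}
    - {"offset": [0,0,0],"rotation": [0,0,0]}

```text
t: 9.22
tool_pos: [0.6313, 0.0146, 0.0803]
ee_rot: [[0.999, -0.049, 0.01], [-0.05, -0.983, 0.174], [0.001, -0.174, -0.985]]
force: [-1.0, -0.2, -2.8]
gripper_width: 0.0288
```

step_arm:
  moves:
    - {"offset": [0,0,0.02],"rotation": [0,0,0]}
    - {"offset": [0,0,0],"rotation": [0,0,0]}

```text
t: 9.48
tool_pos: [0.6314, 0.0147, 0.0794]
ee_rot: [[0.999, -0.049, 0.01], [-0.05, -0.983, 0.174], [0.001, -0.174, -0.985]]
force: [-0.3, -0.0, -1.3]
gripper_width: 0.0286
```

step_arm:
  moves:
    - {"offset": [0,0,0.02],"rotation": [0,0,0]}
    - {"offset": [0,0,0],"rotation": [0,0,0]}

```text
t: 9.72
tool_pos: [0.6314, 0.0147, 0.0793]
ee_rot: [[0.999, -0.049, 0.01], [-0.05, -0.983, 0.174], [0.001, -0.174, -0.985]]
force: [-1.4, -1.2, 6.7]
gripper_width: 0.0289
```

step_arm:
  moves:
    - {"offset": [0,0,0.02],"rotation": [0,0,0]}
    - {"offset": [0,0,0],"rotation": [0,0,0]}

```text
t: 9.98
tool_pos: [0.6314, 0.0147, 0.0793]
ee_rot: [[0.999, -0.049, 0.01], [-0.05, -0.983, 0.174], [0.002, -0.175, -0.985]]
force: [-4.1, -1.7, 12.5]
gripper_width: 0.029
```

step_arm:
  moves:
    - {"offset": [0,0,0],"rotation": [0,0,0]}
    - {"offset": [0,0,0],"rotation": [0,0,0]}
    - {"offset": [0,0,0],"rotation": [0,0,0]}
    - {"offset": [0,0,-0.2],"rotation": [0,0,0]}
    - {"offset": [0,0,-0.6],"rotation": [0,0,0]}
    - {"offset": [0,0,-0.8],"rotation": [0,0,0]}
    - {"offset": [0,0,-0.9],"rotation": [0,0,0]}
    - {"offset": [0,0,-0.5],"rotation": [0,0,0]}
  grip: 0.2

```text
t: 10.98
tool_pos: [0.6309, -0.0119, 0.2283]
ee_rot: [[0.999, -0.049, 0.014], [-0.051, -0.984, 0.173], [0.005, -0.174, -0.985]]
force: [-0.3, -0.5, 0.5]
gripper_width: 0.0682
```

Run:
```python
from h import *
im,c,s=snap('wrist','w4'); show()
print(w2b([0.6314, 0.0147, 0.0793]))
```

```text
t 11.03 p [ 0.6324 -0.0127  0.231 ] F [ 0.7 -0.3  1.8] w 0.0684 q [  2.  35.   4.  91. -15.  55. -79.]
[[0.999, -0.049, 0.018], [-0.051, -0.984, 0.173], [0.009, -0.173, -0.985]]
[ 30.79189438 -38.36993807   4.63325944]
```

View pics/w4.png

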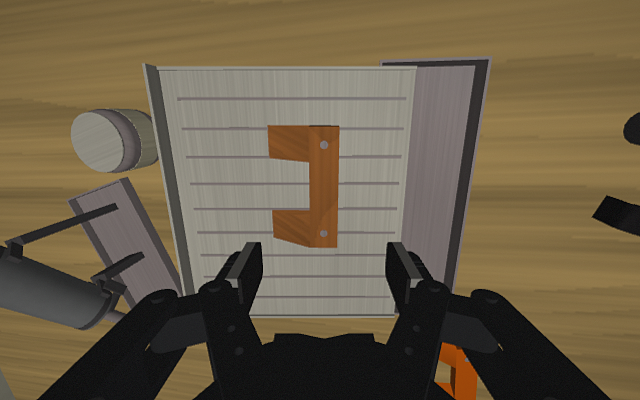

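Run:
```python
from h import *
im,c=load('w4'); crop(im,260,115,350,255,5.5,'w4a')
```

```text
(no output)
```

View pics/w4a.png

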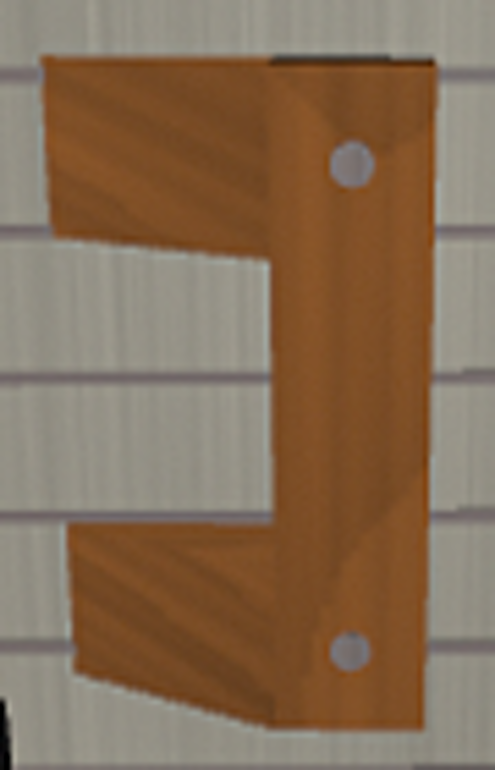

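Run:
```python
from h import *
im,c=load('w4')
P=np.array([(65,60,0),(30,60,0),(-30,60,0),(-65,60,0),(65,-15,26),(-65,-15,26),(65,15,26),(-65,15,26),(30,15,26)])/1000
k=np.array([(42,57),(51,237),(68,523),(76,673),(436,64),(424,729),(268,62),(270,728),(268,260)])
uv=(k+.5)/5.5-.5+[260,115]
def f(x):
    Q=(R.from_euler('z',x[3],degrees=True)*R.from_euler('x',10,degrees=True)).as_matrix()
    return (proj(c,P@Q.T+x[:3])-uv).ravel()
s=least_squares(f,[.63,.01,.075,-3],x_scale=[.01,.01,.01,5]); print(s.x,np.abs(s.fun).max(),w2b(s.x[:3]))
```

```text
[ 0.62899588  0.01602819  0.07332124 -3.14364446] 0.8894508115520807 [ 28.32365494 -38.22158455  -1.46388785]
```

```bash
cat >> h.py <<'E'
def rackR(yaw,lean=33.): # columns: x up-axis to high end, y, z = -n  (tool frame for grasp)
    y=np.radians(yaw); l=np.radians(lean)
    a=np.array([np.cos(l)*np.cos(y),np.cos(l)*np.sin(y),np.sin(l)]); n=np.array([-np.sin(l)*np.cos(y),-np.sin(l)*np.sin(y),np.cos(l)])
    return np.c_[a,np.cross(-n,a),-n]
E
python3 - <<'E'
from h import *
Q=rackR(15); n=-Q[:,2]
T=np.array([.504,.367,.137])+.14*n; print(T)
plan(T,Q,vmax=.95)
E
```

```text
[0.43034867 0.34726519 0.25441388]
[{"offset":[-0.49,-0.77,0.08],"rotation":[-0.08,0.57,-0.37]}, {"offset":[-0.46,-0.79,0.04],"rotation":[-0.08,0.57,-0.37]}, {"offset":[-0.43,-0.81,0.01],"rotation":[-0.08,0.56,-0.37]}, {"offset":[-0.4,-0.83,-0.02],"rotation":[-0.08,0.57,-0.37]}, {"offset":[-0.37,-0.84,-0.05],"rotation":[-0.08,0.56,-0.38]}, {"offset":[-0.33,-0.86,-0.08],"rotation":[-0.08,0.57,-0.38]}, {"offset":[-0.29,-0.87,-0.1],"rotation":[-0.08,0.56,-0.37]}, {"offset":[-0.25,-0.87,-0.13],"rotation":[-0.08,0.57,-0.38]}]
[{"offset":[-0.2,-0.88,-0.15],"rotation":[-0.09,0.56,-0.37]}]
end [0.4304 0.3472 0.2546] err deg 0.01 9
```

step_arm:
  moves:
    - {"offset": [-0.49,-0.77,0.08],"rotation": [-0.08,0.57,-0.37]}
    - {"offset": [-0.46,-0.79,0.04],"rotation": [-0.08,0.57,-0.37]}
    - {"offset": [-0.43,-0.81,0.01],"rotation": [-0.08,0.56,-0.37]}
    - {"offset": [-0.4,-0.83,-0.02],"rotation": [-0.08,0.57,-0.37]}
    - {"offset": [-0.37,-0.84,-0.05],"rotation": [-0.08,0.56,-0.38]}
    - {"offset": [-0.33,-0.86,-0.08],"rotation": [-0.08,0.57,-0.38]}
    - {"offset": [-0.29,-0.87,-0.1],"rotation": [-0.08,0.56,-0.37]}
    - {"offset": [-0.25,-0.87,-0.13],"rotation": [-0.08,0.57,-0.38]}
  grip: 0

```text
t: 12.02
tool_pos: [0.4729, 0.2606, 0.2428]
ee_rot: [[0.895, 0.193, 0.402], [0.159, -0.98, 0.118], [0.416, -0.042, -0.908]]
force: [0.3, -0.4, -0.2]
gripper_width: 0.0852
```

step_arm:
  moves:
    - {"offset": [-0.2,-0.88,-0.15],"rotation": [-0.09,0.56,-0.37]}
    - {"offset": [0,0,0],"rotation": [0,0,0]}
    - {"offset": [0,0,0],"rotation": [0,0,0]}
    - {"offset": [0,0,0],"rotation": [0,0,0]}

```text
t: 12.52
tool_pos: [0.461, 0.2852, 0.2452]
ee_rot: [[0.875, 0.207, 0.438], [0.176, -0.978, 0.112], [0.451, -0.021, -0.892]]
force: [0.3, -1.0, 0.8]
gripper_width: 0.0853
```

Run:
```python
from h import *
show(); im,c,s=snap('wrist','w5');
```

```text
t 12.53 p [0.461  0.2852 0.2452] F [ 0.3 -1.   0.8] w 0.0853 q [ -53.   18.   13.  127.   36.   14. -153.]
[[0.875, 0.207, 0.438], [0.176, -0.978, 0.112], [0.451, -0.021, -0.892]]
```

View pics/w5.png

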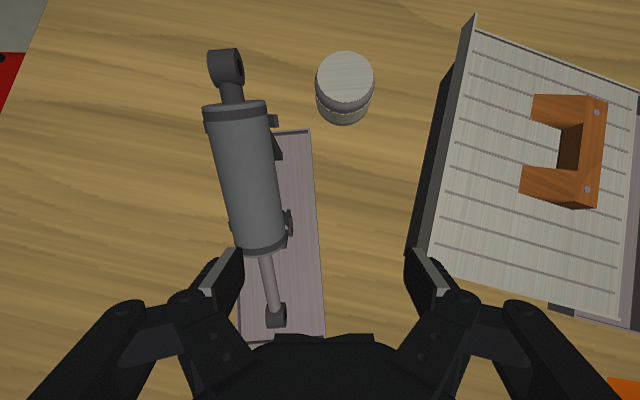

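Run:
```python
from h import *
im,c=load('w5'); crop(im,190,40,330,270,3.4,'w5a'); crop(im,225,230,305,340,6,'w5b')
```

```text
(no output)
```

View pics/w5a.png

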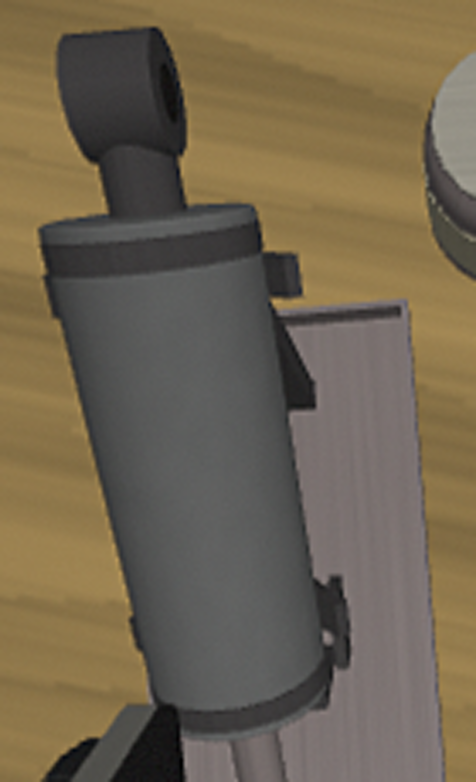

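View pics/w5b.png

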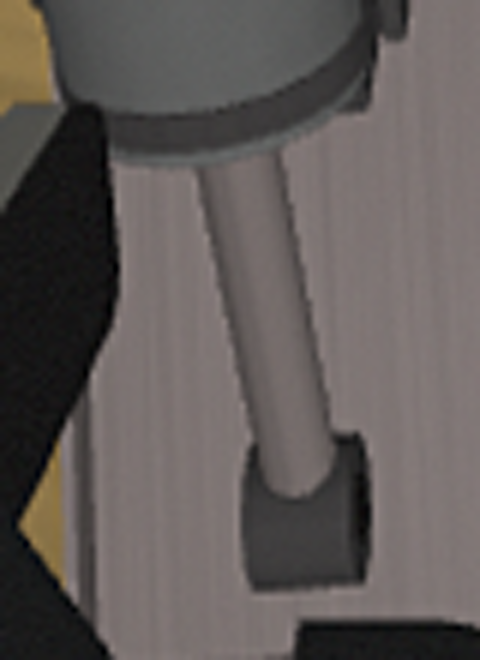

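```bash
cat > damp.py <<'E'
from h import *
def tangents(c,p,a,r,ss):
    e=c['e']; w=e-p; w=w-a*(w@a); D=np.linalg.norm(w); u=w/D; v=np.cross(a,u); ph=np.arccos(r/D)
    return [proj(c,[p+r*(np.cos(ph)*u+sg*np.sin(ph)*v)+a*s for s in ss]) for sg in (1,-1)]
def circ(c,p,a,r):
    u=np.cross(a,[0,0,1.]); 
    if np.linalg.norm(u)<.1: u=np.cross(a,[0,1.,0])
    u/=np.linalg.norm(u); v=np.cross(a,u); t=np.linspace(0,2*np.pi,721)
    return proj(c,p+r*(np.outer(np.cos(t),u)+np.outer(np.sin(t),v)))
def ld(pts,l):
    a,b=l; d=(b-a)/np.linalg.norm(b-a); q=np.atleast_2d(pts)-a; return d[0]*q[:,1]-d[1]*q[:,0]
E
python3 - <<'E'
from damp import *
im,c=load('w5'); g=lambda k,s,o:(np.array(k)+.5)/s-.5+np.array(o)
A=lambda k:g(k,3.4,(190,40)); B=lambda k:g(k,6,(225,230))
L=A([(65,310),(130,600)]); Rr=A([(276,310),(318,590)])
rl=B([(200,180),(262,460)]); rr=B([(281,180),(331,430)])
top=A((0,205))[1]; bot=A((0,740))[1]
def axis(x): return -rackR(x[2],33)[:,0]   # toward rod
def f(x,full=1):
    a=axis(x); p=np.array([x[0],x[1],x[3]])
    t1=tangents(c,p,a,.028,(-.07,.07)); t1.sort(key=lambda l:l[:,0].mean())
    t2=tangents(c,p,a,.008,(.08,.16)); t2.sort(key=lambda l:l[:,0].mean())
    r=[*ld(L,t1[0]),*ld(Rr,t1[1]),*ld(rl,t2[0]),*ld(rr,t2[1])]
    r+=[circ(c,p-.075*a,a,.028)[:,1].min()-top, circ(c,p+.075*a,a,.028)[:,1].max()-bot, (x[3]-.137)/.001]
    return np.array(r)
s=least_squares(f,[.5,.36,15,.137],x_scale=[.01,.01,5,.01]); print(s.x,s.fun.round(1))
x=s.x;a=axis(x);p=np.array([x[0],x[1],x[3]])
for l in tangents(c,p,a,.028,(-.075,.075))+tangents(c,p,a,.008,(.075,.165)):
    cv2.line(im,*[tuple(int(v) for v in q.round()) for q in l],(0,255,0),1)
cv2.polylines(im,[circ(c,p-.075*a,a,.028).round().astype(int),circ(c,p+.075*a,a,.028).round().astype(int)],1,(0,0,255),1)
crop(im,190,30,340,340,2,'w5f')
# cross-check top
ct=load('top0')[1]; print(proj(ct,[p-.095*a,p,p+.18*a]).round(1))
E
```

```text
[ 0.50891782  0.3742524  15.98796173  0.13654761] [-0.5  0.6  0.1 -0.1 -0.1 -0.9  0.9  0.  -0.7  0.6 -0.5]
[[140.  148.6]
 [154.5 180.2]
 [179.5 234.5]]
```

View pics/w5f.png

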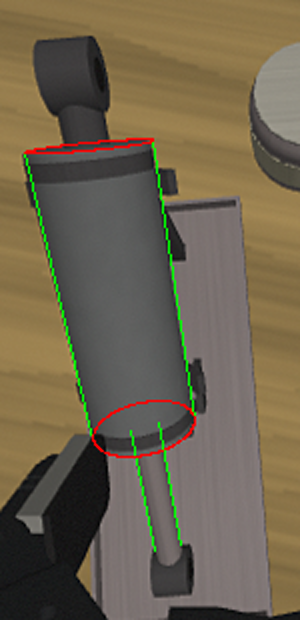

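Run:
```python
from h import *
a=-rackR(16)[:,0]; G=np.array([.509,.3743,.1366])+.005*a
Q=rackR(16,22); z=Q[:,2]
T1=G+.024*z-.10*z; print(G,T1,G+.024*z)
p,q=plan(T1,Q,n=6)
plan(G+.024*z,Q,p0=p,R0=q,n=5)
```

```text
[0.50496909 0.37314416 0.1338768 ] [0.47760187 0.36529673 0.20434278] [0.51361137 0.37562229 0.11162439]
[{"offset":[0.03,-0.25,0.18],"rotation":[0.02,-0.14,-0.12]}, {"offset":[0.04,-0.25,0.17],"rotation":[0.02,-0.13,-0.12]}, {"offset":[0.05,-0.24,0.18],"rotation":[0.01,-0.14,-0.11]}, {"offset":[0.05,-0.24,0.17],"rotation":[0.02,-0.13,-0.12]}, {"offset":[0.06,-0.24,0.17],"rotation":[0.01,-0.14,-0.11]}, {"offset":[0.06,-0.25,0.18],"rotation":[0.02,-0.13,-0.12]}]
end [0.4778 0.3654 0.2044] err deg 0.03 6
[{"offset":[0,0,0.4],"rotation":[0,0,0]}, {"offset":[0,0,0.4],"rotation":[0,0,0]}, {"offset":[0,0,0.4],"rotation":[0,0,0]}, {"offset":[0,0,0.4],"rotation":[0,0,0]}, {"offset":[0,0,0.4],"rotation":[0,0,0]}]
end [0.5138 0.3758 0.1117] err deg 0.03 5
```

step_arm:
  moves:
    - {"offset": [0.03,-0.25,0.18],"rotation": [0.02,-0.14,-0.12]}
    - {"offset": [0.04,-0.25,0.17],"rotation": [0.02,-0.13,-0.12]}
    - {"offset": [0.05,-0.24,0.18],"rotation": [0.01,-0.14,-0.11]}
    - {"offset": [0.05,-0.24,0.17],"rotation": [0.02,-0.13,-0.12]}
    - {"offset": [0.06,-0.24,0.17],"rotation": [0.01,-0.14,-0.11]}
    - {"offset": [0.06,-0.25,0.18],"rotation": [0.02,-0.13,-0.12]}
    - {"offset": [0,0,0],"rotation": [0,0,0]}
    - {"offset": [0,0,0],"rotation": [0,0,0]}

```text
t: 13.58
tool_pos: [0.4765, 0.3663, 0.2041]
ee_rot: [[0.891, 0.279, 0.36], [0.259, -0.96, 0.104], [0.374, 0.001, -0.927]]
force: [-0.0, -1.0, -0.3]
gripper_width: 0.0855
```

Run:
```python
from h import *
show()
a=-rackR(16)[:,0]; G=np.array([.509,.3743,.1366])+.005*a
Q=rackR(16,22); z=Q[:,2]
T1=G+.024*z-.10*z; print(T1)
plan(T1,Q)
```

```text
t 13.57 p [0.4765 0.3663 0.2041] F [-0.  -1.  -0.3] w 0.0855 q [ -48.   27.    3.  117.   30.   20. -147.]
[[0.891, 0.279, 0.36], [0.259, -0.96, 0.104], [0.374, 0.001, -0.927]]
[0.47760187 0.36529673 0.20434278]
[{"offset":[0.02,0.03,0],"rotation":[0,0,0.03]}]
end [0.4778 0.3651 0.2045] err deg 0.04 1
```

step_arm:
  moves:
    - {"offset": [0.01,0.02,0.4],"rotation": [0,0,0.03]}
    - {"offset": [0,0,0.4],"rotation": [0,0,0]}
    - {"offset": [0,0,0],"rotation": [0,0,0]}

```text
t: 13.95
tool_pos: [0.4914, 0.3691, 0.1665]
ee_rot: [[0.892, 0.276, 0.359], [0.256, -0.961, 0.102], [0.373, 0.001, -0.928]]
force: [-0.3, -0.2, 0.4]
gripper_width: 0.0853
```

Run:
```python
from damp import *
show(); im,c,s=snap('wrist','w6')
a=-rackR(16)[:,0]; p=np.array([.509,.3743,.1366])
for l in tangents(c,p,a,.028,(-.075,.075))+tangents(c,p,a,.008,(.075,.165)):
    cv2.line(im,*[tuple(int(v) for v in q.round()) for q in l],(0,255,0),1)
cv2.polylines(im,[circ(c,p-.075*a,a,.028).round().astype(int),circ(c,p+.075*a,a,.028).round().astype(int)],1,(0,0,255),1)
cv2.imwrite('pics/w6f.png',im)
```

```text
t 13.95 p [0.4914 0.3691 0.1665] F [-0.3 -0.2  0.4] w 0.0853 q [ -49.   31.    5.  117.   32.   15. -149.]
[[0.892, 0.276, 0.359], [0.256, -0.961, 0.102], [0.373, 0.001, -0.928]]
```

View pics/w6f.png

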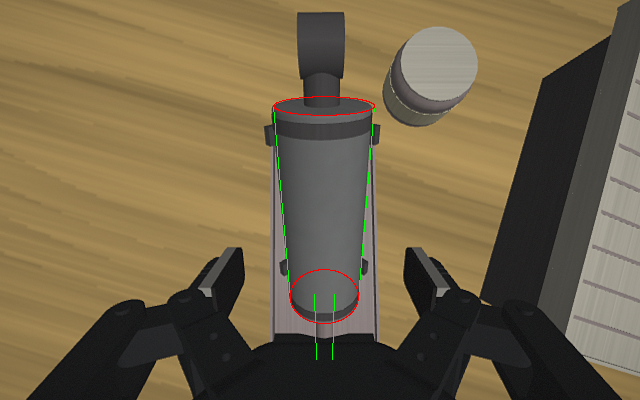

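Run:
```python
from h import *
a=-rackR(16)[:,0]; G=np.array([.509,.3743,.1366])+.005*a
Q=rackR(16,13); Q=R.from_rotvec(-a*np.radians(-5)).as_matrix()@Q; print(Q.round(3).tolist())
z=Q[:,2]; T=G+.021*z
p,q=plan(T-.055*z,Q,n=3)
plan(T,Q,p0=p,R0=q,n=4); print(T)
```

```text
[[0.944, 0.229, 0.237], [0.24, -0.971, -0.017], [0.226, 0.073, -0.971]]
[{"offset":[0.04,-0.02,0.02],"rotation":[-0.27,-0.5,0.08]}, {"offset":[0.04,-0.02,0.02],"rotation":[-0.27,-0.5,0.07]}, {"offset":[0.04,-0.01,0.01],"rotation":[-0.27,-0.49,0.08]}]
end [0.4971 0.3737 0.1668] err deg 0.04 3
[{"offset":[0,0,0.27],"rotation":[0,0,0]}, {"offset":[0,0,0.28],"rotation":[0,0,0]}, {"offset":[0,0,0.27],"rotation":[0,0,0]}, {"offset":[0,0,0.28],"rotation":[0,0,-0.01]}]
end [0.5102 0.3727 0.1134] err deg 0.04 4
[0.50994482 0.37278172 0.11347801]
```

step_arm:
  moves:
    - {"offset": [0.04,-0.02,0.02],"rotation": [-0.27,-0.5,0.08]}
    - {"offset": [0.04,-0.02,0.02],"rotation": [-0.27,-0.5,0.07]}
    - {"offset": [0.04,-0.01,0.01],"rotation": [-0.27,-0.49,0.08]}
    - {"offset": [0,0,0],"rotation": [0,0,0]}
    - {"offset": [0,0,0.25],"rotation": [0,0,0]}
    - {"offset": [0,0,0],"rotation": [0,0,0]}

```text
t: 14.75
tool_pos: [0.4994, 0.3728, 0.1535]
ee_rot: [[0.944, 0.229, 0.236], [0.24, -0.971, -0.019], [0.225, 0.074, -0.972]]
force: [0.1, 0.0, -0.7]
gripper_width: 0.0853
```

Run:
```python
from h import *
show()
a=-rackR(16)[:,0]; G=np.array([.509,.3743,.1366])+.005*a
Q=rackR(16,13); Q=R.from_rotvec(-a*np.radians(-5)).as_matrix()@Q
z=Q[:,2]; T=G+.021*z
plan(T,Q,n=4)
```

```text
t 14.75 p [0.4994 0.3728 0.1535] F [ 0.1  0.  -0.7] w 0.0853 q [ -42.   35.   -5.  106.   25.   32. -143.]
[[0.944, 0.229, 0.236], [0.24, -0.971, -0.019], [0.225, 0.074, -0.972]]
[{"offset":[0,0,0.21],"rotation":[0,0,0]}, {"offset":[0.01,0,0.21],"rotation":[0,0,0]}, {"offset":[0,-0.01,0.2],"rotation":[0.01,0,0]}, {"offset":[0.01,0,0.21],"rotation":[0,0.01,0]}]
end [0.51   0.3728 0.1134] err deg 0.01 4
```

Run:
```python
from h import *
a=-rackR(16)[:,0]; G=np.array([.509,.3743,.1366])+.005*a
Q=rackR(16,20); Q=R.from_rotvec(-a*np.radians(-5)).as_matrix()@Q
z=Q[:,2]; T=G+.022*z
plan(T,Q,n=6)
```

```text
[{"offset":[0.01,0,0.14],"rotation":[0,0.2,0]}, {"offset":[0.01,0,0.14],"rotation":[0,0.2,0]}, {"offset":[0.01,0,0.14],"rotation":[0,0.19,0]}, {"offset":[0,0,0.14],"rotation":[0,0.2,0]}, {"offset":[0,-0.01,0.14],"rotation":[0.01,0.19,0]}, {"offset":[0,0,0.15],"rotation":[0,0.2,0]}]
end [0.5128 0.3734 0.1131] err deg 0.03 6
```

step_arm:
  moves:
    - {"offset": [0.01,0,0.14],"rotation": [0,0.2,0]}
    - {"offset": [0.01,0,0.14],"rotation": [0,0.2,0]}
    - {"offset": [0.01,0,0.14],"rotation": [0,0.19,0]}
    - {"offset": [0,0,0.14],"rotation": [0,0.2,0]}
    - {"offset": [0,-0.01,0.14],"rotation": [0.01,0.19,0]}
    - {"offset": [0,0,0.15],"rotation": [0,0.2,0]}
    - {"offset": [0,0,0],"rotation": [0,0,0]}

```text
t: 15.62
tool_pos: [0.5126, 0.3744, 0.1137]
ee_rot: [[0.908, 0.23, 0.351], [0.241, -0.97, 0.013], [0.343, 0.073, -0.936]]
force: [0.4, -0.5, -0.5]
gripper_width: 0.0856
```

Run:
```python
from damp import *
show(); im,c,s=snap('wrist','w7')
snap('scene','s7')
im,_=load('s7'); crop(im,340,80,480,200,5,'s7a')
```

```text
t 15.62 p [0.5126 0.3744 0.1137] F [ 0.4 -0.5 -0.5] w 0.0856 q [ -51.   39.    7.  112.   34.   17. -154.]
[[0.908, 0.23, 0.351], [0.241, -0.97, 0.013], [0.343, 0.073, -0.936]]
```

View pics/w7.png

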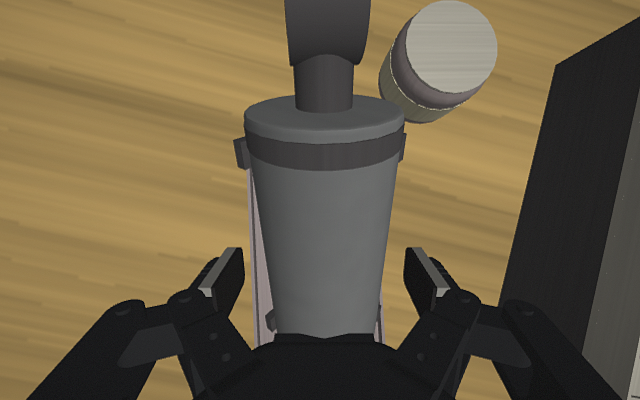

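View pics/s7a.png

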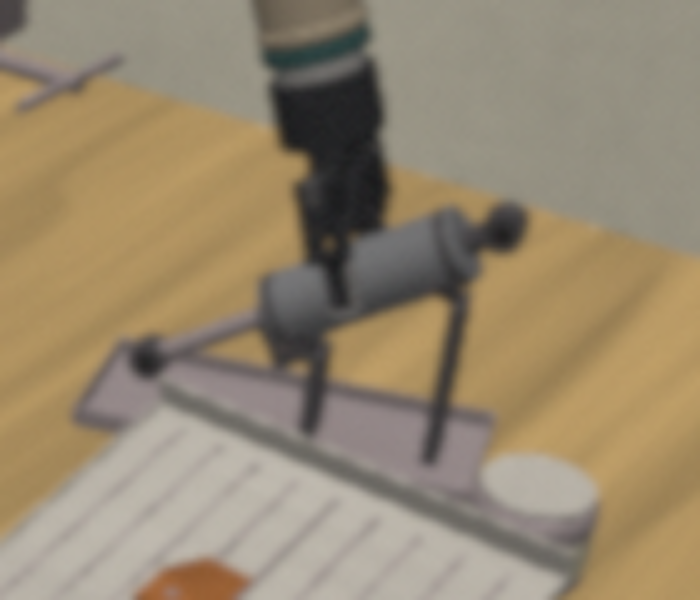

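step_arm:
  moves:
    - {"offset": [0,0,0],"rotation": [0,0,0]}
    - {"offset": [0,0,0],"rotation": [0,0,0]}
    - {"offset": [0,0,0],"rotation": [0,0,0]}
    - {"offset": [0,0,0],"rotation": [0,0,0]}
    - {"offset": [0,0,0],"rotation": [0,0,0]}
  grip: 1

```text
t: 16.35
tool_pos: [0.5141, 0.3743, 0.1152]
ee_rot: [[0.907, 0.229, 0.353], [0.239, -0.971, 0.014], [0.345, 0.072, -0.936]]
force: [-2.2, -0.4, 5.9]
gripper_width: 0.0545
```

Run:
```python
from h import *
show(); s=arm.get_state(); n=-rackR(16)[:,2]; print(s['moment'].round(2))
plan(s['tool_pos']+.06*n,s['ee_rot'],n=5)
```

```text
t 16.35 p [0.5141 0.3743 0.1152] F [-2.2 -0.4  5.9] w 0.0545 q [ -51.   39.    7.  112.   34.   17. -154.]
[[0.907, 0.229, 0.353], [0.239, -0.971, 0.014], [0.345, 0.072, -0.936]]
[-0.39  0.46 -0.02]
[{"offset":[-0.05,0.02,-0.23],"rotation":[0,0,0]}, {"offset":[-0.05,0.02,-0.23],"rotation":[0,0,0]}, {"offset":[-0.06,0.02,-0.24],"rotation":[0,0,0]}, {"offset":[-0.05,0.02,-0.23],"rotation":[0,0,0]}, {"offset":[-0.06,0.02,-0.24],"rotation":[0,0,0]}]
end [0.4824 0.3654 0.1657] err deg 0.0 5
```

step_arm:
  moves:
    - {"offset": [-0.05,0.02,-0.23],"rotation": [0,0,0]}
    - {"offset": [-0.05,0.02,-0.23],"rotation": [0,0,0]}
    - {"offset": [-0.06,0.02,-0.24],"rotation": [0,0,0]}
    - {"offset": [-0.05,0.02,-0.23],"rotation": [0,0,0]}
    - {"offset": [-0.06,0.02,-0.24],"rotation": [0,0,0]}
    - {"offset": [0,0,0],"rotation": [0,0,0]}

```text
t: 17.1
tool_pos: [0.4817, 0.3663, 0.1659]
ee_rot: [[0.907, 0.23, 0.353], [0.24, -0.971, 0.016], [0.346, 0.07, -0.936]]
force: [0.7, -0.3, -7.7]
gripper_width: 0.0544
```

Run:
```python
from damp import *
show(); im,c,s=snap('wrist','w8'); print(s['moment'].round(2))
```

```text
t 17.1 p [0.4817 0.3663 0.1659] F [ 0.7 -0.3 -7.7] w 0.0544 q [ -52.   32.    5.  114.   33.   22. -153.]
[[0.907, 0.23, 0.353], [0.24, -0.971, 0.016], [0.346, 0.07, -0.936]]
[-0.01  0.83 -0.05]
```

View pics/w8.png

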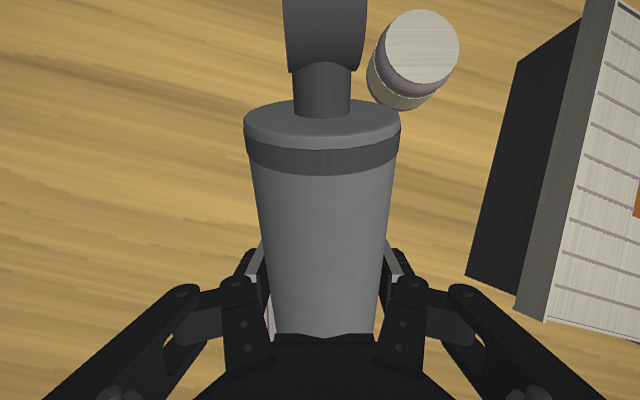

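Run:
```python
from damp import *
im,c=load('w8'); crop(im,230,80,420,345,3,'w8a')
```

```text
(no output)
```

View pics/w8a.png

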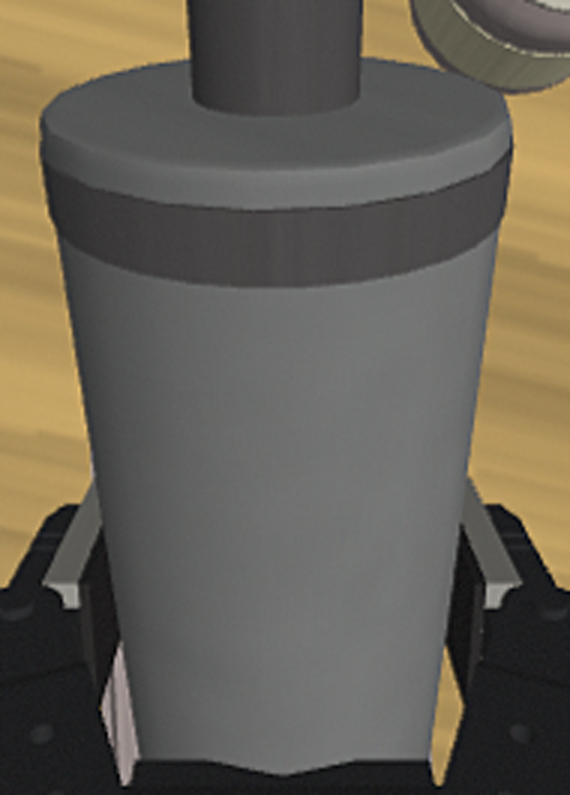

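Run:
```python
from damp import *
im,c=load('w8'); g=lambda k:(np.array(k)+.5)/3-.5+np.array((230,80))
L=g([(62,235),(103,500),(140,755)]); Rr=g([(498,235),(466,500),(432,755)])
el=g([(41,115),(512,118),(275,170),(280,56)])
s=arm.get_state(); Q=s['ee_rot']; t0=s['tool_pos']
# prior
a=-rackR(16)[:,0]; p=np.array([.509,.3743,.1366]); tg=np.array([.5141,.3743,.1152]); Qg=np.array([[0.907, 0.229, 0.353], [0.239, -0.971, 0.014], [0.345, 0.072, -0.936]])
print('prior tool: p',(Qg.T@(p-tg)*1000).round(1),'a',(Qg.T@a).round(3))
def un(x):
    a=np.array([-np.cos(x[3])*np.cos(x[4]),np.sin(x[4]),np.sin(x[3])*np.cos(x[4])]) 
    return t0+Q@x[:3], Q@a
def f(x):
    p,a=un(x); t1=tangents(c,p,a,.028,(-.07,.02)); t1.sort(key=lambda l:l[:,0].mean())
    ci=circ(c,p-.075*a,a,.028)
    e=[ci[:,0].min()-el[0,0],ci[:,0].max()-el[1,0],ci[:,1].max()-el[2,1],ci[:,1].min()-el[3,1]]
    return np.r_[ld(L,t1[0]),ld(Rr,t1[1]),e]
s=least_squares(f,[.0,.0,-.022,.2,0],x_scale=[.01,.01,.01,.1,.1]); print((s.x[:3]*1000).round(1),np.degrees(s.x[3:]).round(2),s.fun.round(1)); print(f([-.003,0,-.022,np.radians(13),0]).round(1))
```

```text
prior tool: p [  2.8   0.4 -21.8] a [-0.974  0.001  0.222]
[  1.9   0.2 -22.4] [12.37  0.63] [-0.5 -0.4  0.5 -0.1 -0.5  0.1  0.4  0.4 -0.1  0.2]
[-0.3 -1.  -0.8  2.2  0.  -1.   3.   1.2 19.2 11.1]
```

```bash
cat >> h.py <<'E'
CO=np.array([.630,.0155,.0731]); CY=-3.0
def CRm(): return (R.from_euler('z',CY,degrees=True)*R.from_euler('x',10,degrees=True)).as_matrix()
PT=np.array([2.3,.3,-22.1])/1000; DE=12.6
def QT(): return CRm()@FL@R.from_euler('y',-DE,degrees=True).as_matrix()
def tcp_for(mm): # damper mid in chock frame -> tcp
    return CO+CRm()@(np.array(mm)/1000)-QT()@PT
def dm(p=None,Q=None): # damper mid in chock frame & axis from tool pose
    if p is None: s=arm.get_state(); p=s['tool_pos'];Q=s['ee_rot']
    d=np.radians(DE)
    return CRm().T@(p+Q@PT-CO)*1000, CRm().T@Q@np.array([-np.cos(d),0,np.sin(d)])
E
python3 - <<'E'
from h import *
s=arm.get_state()
p,q=plan(s['tool_pos']+[0,0,.09],s['ee_rot'],n=4)
p,q=plan(tcp_for([0,80,110]),QT(),p0=p,R0=q,n=15)
E
```

```text
[{"offset":[0.16,0.03,-0.42],"rotation":[0,0,0]}, {"offset":[0.15,0.03,-0.42],"rotation":[0,0,0]}, {"offset":[0.16,0.03,-0.42],"rotation":[0,0,0]}, {"offset":[0.15,0.04,-0.42],"rotation":[0,0,0]}]
end [0.482  0.366  0.2552] err deg 0.0 4
[{"offset":[0.05,0.41,0.16],"rotation":[0.14,-0.35,0.19]}, {"offset":[0.06,0.41,0.15],"rotation":[0.14,-0.35,0.19]}, {"offset":[0.07,0.41,0.15],"rotation":[0.15,-0.35,0.19]}, {"offset":[0.09,0.41,0.14],"rotation":[0.14,-0.35,0.19]}, {"offset":[0.1,0.41,0.13],"rotation":[0.15,-0.35,0.19]}, {"offset":[0.11,0.41,0.12],"rotation":[0.15,-0.35,0.2]}, {"offset":[0.12,0.41,0.11],"rotation":[0.14,-0.35,0.2]}, {"offset":[0.14,0.41,0.09],"rotation":[0.14,-0.35,0.19]}]
[{"offset":[0.15,0.41,0.08],"rotation":[0.15,-0.35,0.19]}, {"offset":[0.16,0.4,0.07],"rotation":[0.14,-0.35,0.2]}, {"offset":[0.17,0.4,0.06],"rotation":[0.15,-0.35,0.19]}, {"offset":[0.18,0.4,0.05],"rotation":[0.14,-0.36,0.2]}, {"offset":[0.19,0.4,0.04],"rotation":[0.15,-0.35,0.19]}, {"offset":[0.2,0.39,0.02],"rotation":[0.14,-0.36,0.2]}, {"offset":[0.21,0.39,0.01],"rotation":[0.15,-0.35,0.19]}]
end [0.6264 0.0792 0.1743] err deg 0.03 15
```

step_arm:
  moves:
    - {"offset": [0.1,0.02,-0.3],"rotation": [0,0,0]}
    - {"offset": [0.18,0.04,-0.46],"rotation": [0,0,0]}
    - {"offset": [0.18,0.04,-0.48],"rotation": [0,0,0]}
    - {"offset": [0.16,0.03,-0.44],"rotation": [0,0,0]}

```text
t: 17.65
tool_pos: [0.4822, 0.3653, 0.2549]
ee_rot: [[0.908, 0.228, 0.351], [0.239, -0.971, 0.013], [0.344, 0.072, -0.936]]
force: [0.8, 0.0, -8.4]
gripper_width: 0.0543
```

step_arm:
  moves:
    - {"offset": [0.05,0.41,0.16],"rotation": [0.14,-0.35,0.19]}
    - {"offset": [0.06,0.41,0.15],"rotation": [0.14,-0.35,0.19]}
    - {"offset": [0.07,0.41,0.15],"rotation": [0.15,-0.35,0.19]}
    - {"offset": [0.09,0.41,0.14],"rotation": [0.14,-0.35,0.19]}
    - {"offset": [0.1,0.41,0.13],"rotation": [0.15,-0.35,0.19]}
    - {"offset": [0.11,0.41,0.12],"rotation": [0.15,-0.35,0.2]}
    - {"offset": [0.12,0.41,0.11],"rotation": [0.14,-0.35,0.2]}
    - {"offset": [0.14,0.41,0.09],"rotation": [0.14,-0.35,0.19]}

```text
t: 18.65
tool_pos: [0.5595, 0.2111, 0.2107]
ee_rot: [[0.994, 0.097, 0.048], [0.093, -0.992, 0.083], [0.056, -0.078, -0.995]]
force: [-0.1, 0.1, -6.8]
gripper_width: 0.0542
```

step_arm:
  moves:
    - {"offset": [0.15,0.41,0.08],"rotation": [0.15,-0.35,0.19]}
    - {"offset": [0.16,0.4,0.07],"rotation": [0.14,-0.35,0.2]}
    - {"offset": [0.17,0.4,0.06],"rotation": [0.15,-0.35,0.19]}
    - {"offset": [0.18,0.4,0.05],"rotation": [0.14,-0.36,0.2]}
    - {"offset": [0.19,0.4,0.04],"rotation": [0.15,-0.35,0.19]}
    - {"offset": [0.2,0.39,0.02],"rotation": [0.14,-0.36,0.2]}
    - {"offset": [0.21,0.39,0.01],"rotation": [0.15,-0.35,0.19]}
    - {"offset": [0,0,0],"rotation": [0,0,0]}

```text
t: 19.65
tool_pos: [0.6282, 0.0733, 0.1713]
ee_rot: [[0.976, -0.057, -0.208], [-0.02, -0.984, 0.176], [-0.215, -0.168, -0.962]]
force: [0.0, -0.0, -8.4]
gripper_width: 0.0546
```

Run:
```python
from h import *
show(); snap('wrist','w9'); snap('scene','s9'); print(*dm()); s=arm.get_state(); print(s['moment'])
p,q=plan(tcp_for([0,80,36]),QT(),n=7)
im,_=load('s9'); crop(im,300,110,480,280,4,'s9a')
```

```text
t 19.65 p [0.6282 0.0733 0.1713] F [ 0.  -0.  -8.4] w 0.0546 q [  5.  45. -15.  81.  -1.  65. -99.]
[[0.976, -0.057, -0.208], [-0.02, -0.984, 0.176], [-0.215, -0.168, -0.962]]
[  0.43918836  78.35728122 108.45962581] [-9.99999245e-01  1.20747496e-03  2.29227081e-04]
[-0.38956853 -0.52492431 -0.0189194 ]
[{"offset":[0.04,-0.01,0.2],"rotation":[0,0,0]}, {"offset":[0.04,0,0.2],"rotation":[0,0,0]}, {"offset":[0.05,-0.01,0.2],"rotation":[0,0,0]}, {"offset":[0.04,0,0.2],"rotation":[0,0,0]}, {"offset":[0.05,-0.01,0.21],"rotation":[0,0,0]}, {"offset":[0.04,0,0.2],"rotation":[0.01,0,-0.01]}, {"offset":[0.05,-0.01,0.21],"rotation":[0,0,0]}]
end [0.627  0.0925 0.1016] err deg 0.03 7
```

View pics/w9.png

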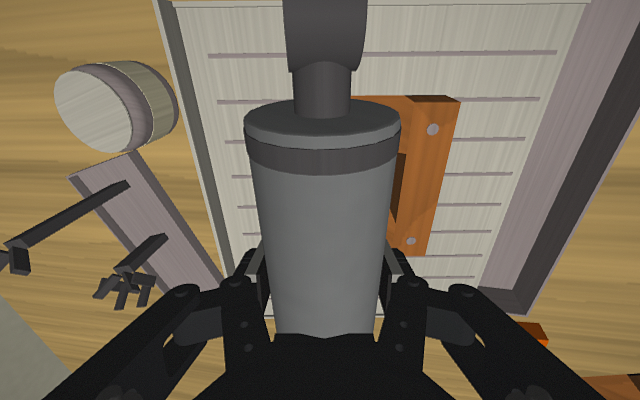

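View pics/s9a.png

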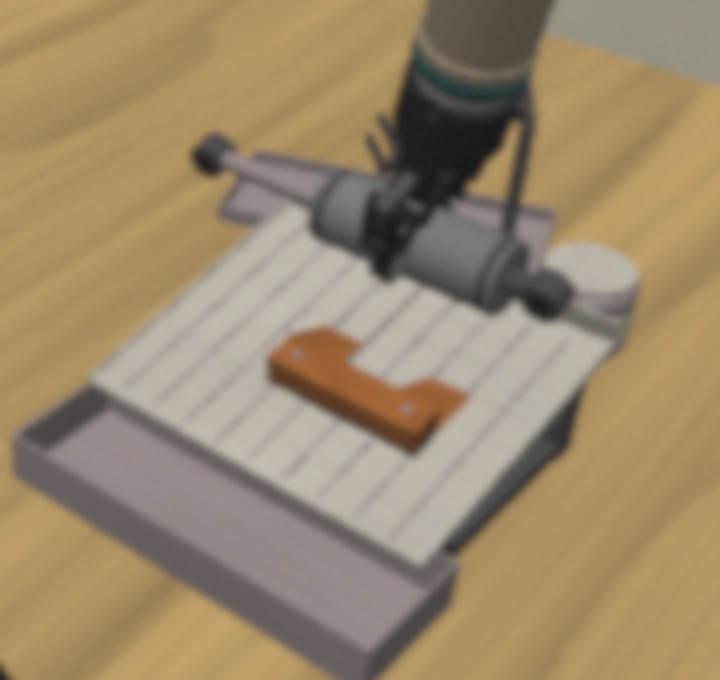

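step_arm:
  moves:
    - {"offset": [0.04,-0.01,0.2],"rotation": [0,0,0]}
    - {"offset": [0.04,0,0.2],"rotation": [0,0,0]}
    - {"offset": [0.05,-0.01,0.2],"rotation": [0,0,0]}
    - {"offset": [0.04,0,0.2],"rotation": [0,0,0]}
    - {"offset": [0.05,-0.01,0.21],"rotation": [0,0,0]}
    - {"offset": [0.04,0,0.2],"rotation": [0.01,0,-0.01]}
    - {"offset": [0.05,-0.01,0.21],"rotation": [0,0,0]}
    - {"offset": [0,0,0],"rotation": [0,0,0]}

```text
t: 20.75
tool_pos: [0.626, 0.0938, 0.1016]
ee_rot: [[0.976, -0.051, -0.211], [-0.012, -0.983, 0.181], [-0.217, -0.174, -0.961]]
force: [-0.5, 1.6, -7.4]
gripper_width: 0.0546
```

Run:
```python
from h import *
show(); print(*dm()); s=arm.get_state(); print(s['moment'])
p,q=plan(tcp_for([0,78,32]),QT(),n=2)
p,q=plan(tcp_for([0,78,29]),QT(),n=2,p0=p,R0=q)
```

```text
t 20.75 p [0.626  0.0938 0.1016] F [-0.5  1.6 -7.4] w 0.0546 q [  3.  50. -15.  84.  -1.  58. -99.]
[[0.976, -0.051, -0.211], [-0.012, -0.983, 0.181], [-0.217, -0.174, -0.961]]
[-0.97133154 81.46264653 35.60424761] [-9.99996890e-01 -9.75866727e-04  2.29516571e-03]
[-0.44269304 -0.51604838  0.00526031]
[{"offset":[0.02,0.03,0.03],"rotation":[0,0.01,0.01]}, {"offset":[0.02,0.04,0.04],"rotation":[0,0.01,0]}]
end [0.627  0.091  0.0972] err deg 0.03 2
[{"offset":[0,0,0.03],"rotation":[0,0,0]}, {"offset":[0.01,0,0.02],"rotation":[0,0,0]}]
end [0.627  0.0914 0.0947] err deg 0.03 2
```

step_arm:
  moves:
    - {"offset": [0.01,0.08,0.05],"rotation": [0,0.01,0.01]}
    - {"offset": [0.01,0.08,0.05],"rotation": [0,0.01,0]}
    - {"offset": [0,0,0],"rotation": [0,0,0]}

```text
t: 21.12
tool_pos: [0.6263, 0.0855, 0.0962]
ee_rot: [[0.977, -0.053, -0.207], [-0.015, -0.983, 0.181], [-0.213, -0.173, -0.962]]
force: [-0.1, 0.3, -6.5]
gripper_width: 0.0542
```

step_arm:
  moves:
    - {"offset": [0,0,0.03],"rotation": [0,0,0]}
    - {"offset": [0,0,0],"rotation": [0,0,0]}

```text
t: 21.38
tool_pos: [0.626, 0.0872, 0.0949]
ee_rot: [[0.977, -0.051, -0.207], [-0.013, -0.983, 0.181], [-0.213, -0.174, -0.961]]
force: [-0.2, -0.2, -7.3]
gripper_width: 0.0546
```

Run:
```python
from h import *
show(); print(*dm()); s=arm.get_state(); print(s['moment'])
```

```text
t 21.38 p [0.626  0.0872 0.0949] F [-0.2 -0.2 -7.3] w 0.0546 q [  4.  50. -15.  85.  -1.  57. -98.]
[[0.977, -0.051, -0.207], [-0.013, -0.983, 0.181], [-0.213, -0.174, -0.961]]
[-0.76519757 73.7454214  30.19139878] [-9.99998240e-01 -1.20934405e-04 -1.87236726e-03]
[-0.4394916  -0.55204209  0.03703694]
```

step_arm:
  moves:
    - {"offset": [0,0,0.02],"rotation": [0,0,0]}
    - {"offset": [0,0,0],"rotation": [0,0,0]}

```text
t: 21.62
tool_pos: [0.6259, 0.0872, 0.094]
ee_rot: [[0.977, -0.051, -0.207], [-0.013, -0.983, 0.181], [-0.213, -0.174, -0.961]]
force: [0.5, 0.5, -7.0]
gripper_width: 0.0542
```

step_arm:
  moves:
    - {"offset": [0,0,0.02],"rotation": [0,0,0]}
    - {"offset": [0,0,0],"rotation": [0,0,0]}

```text
t: 21.88
tool_pos: [0.6262, 0.0873, 0.0936]
ee_rot: [[0.977, -0.052, -0.206], [-0.014, -0.983, 0.181], [-0.212, -0.174, -0.962]]
force: [1.2, -0.6, -1.8]
gripper_width: 0.0549
```

step_arm:
  moves:
    - {"offset": [0,0,0.02],"rotation": [0,0,0]}
    - {"offset": [0,0,0],"rotation": [0,0,0]}

```text
t: 22.12
tool_pos: [0.6262, 0.0873, 0.0935]
ee_rot: [[0.977, -0.052, -0.205], [-0.014, -0.983, 0.181], [-0.211, -0.174, -0.962]]
force: [0.7, -2.7, 5.3]
gripper_width: 0.0541
```

Run:
```python
from h import *
show(); print(*dm()); s=arm.get_state(); print(s['moment'])
```

```text
t 22.12 p [0.6262 0.0873 0.0935] F [ 0.7 -2.7  5.3] w 0.0541 q [  4.  50. -15.  85.  -0.  57. -99.]
[[0.977, -0.052, -0.205], [-0.014, -0.983, 0.181], [-0.211, -0.174, -0.962]]
[-0.57788272 73.65070898 28.80389387] [-9.99992960e-01  1.47920310e-04 -3.74942319e-03]
[-0.33047626  0.13654225  0.07682136]
```

step_arm:
  moves:
    - {"offset": [0,0.05,-0.02],"rotation": [0,0,0]}
    - {"offset": [0,0,0],"rotation": [0,0,0]}

```text
t: 22.38
tool_pos: [0.6259, 0.086, 0.0933]
ee_rot: [[0.977, -0.051, -0.206], [-0.013, -0.983, 0.183], [-0.212, -0.176, -0.961]]
force: [0.5, 1.1, 5.8]
gripper_width: 0.0543
```

step_arm:
  moves:
    - {"offset": [0,0.03,0],"rotation": [0,0,0]}
    - {"offset": [0,0,0],"rotation": [0,0,0]}

```text
t: 22.62
tool_pos: [0.6258, 0.0854, 0.0932]
ee_rot: [[0.977, -0.051, -0.206], [-0.013, -0.983, 0.184], [-0.212, -0.177, -0.961]]
force: [0.8, 4.9, 5.4]
gripper_width: 0.0546
```

step_arm:
  moves:
    - {"offset": [0,0.02,0],"rotation": [0,0,0]}
    - {"offset": [0,0,0],"rotation": [0,0,0]}

```text
t: 22.88
tool_pos: [0.6258, 0.0846, 0.093]
ee_rot: [[0.977, -0.051, -0.206], [-0.012, -0.983, 0.184], [-0.212, -0.177, -0.961]]
force: [0.3, 3.5, 5.6]
gripper_width: 0.0545
```

Run:
```python
from h import *
show(); print(*dm()); s=arm.get_state(); print(s['moment'])
```

```text
t 22.88 p [0.6258 0.0846 0.093 ] F [0.3 3.5 5.6] w 0.0545 q [  4.  50. -15.  85.  -1.  57. -98.]
[[0.977, -0.051, -0.206], [-0.012, -0.983, 0.184], [-0.212, -0.177, -0.961]]
[-0.83330188 70.82056895 28.76913885] [-9.99995987e-01 -5.67925680e-04 -2.77536008e-03]
[ 0.97246029  0.09325808 -0.2112077 ]
```

step_arm:
  moves:
    - {"offset": [0,0,-0.02],"rotation": [0,0,0]}
    - {"offset": [0,0,0],"rotation": [0,0,0]}

```text
t: 23.12
tool_pos: [0.6252, 0.0819, 0.0926]
ee_rot: [[0.977, -0.052, -0.208], [-0.014, -0.983, 0.181], [-0.214, -0.174, -0.961]]
force: [0.6, 1.9, -0.6]
gripper_width: 0.0545
```

step_arm:
  moves:
    - {"offset": [0,0.02,-0.01],"rotation": [0,0,0]}
    - {"offset": [0,0,0],"rotation": [0,0,0]}

```text
t: 23.38
tool_pos: [0.6248, 0.0806, 0.0925]
ee_rot: [[0.977, -0.052, -0.209], [-0.014, -0.983, 0.181], [-0.215, -0.173, -0.961]]
force: [0.2, 1.1, -4.5]
gripper_width: 0.0543
```

Run:
```python
from h import *
show(); print(*dm()); s=arm.get_state(); print(s['moment']); snap('wrist','w10'); snap('scene','s10'); im,_=load('s10'); crop(im,300,110,480,280,4,'s10a')
```

```text
t 23.38 p [0.6248 0.0806 0.0925] F [ 0.2  1.1 -4.5] w 0.0543 q [  4.  50. -15.  85.  -0.  57. -98.]
[[0.977, -0.052, -0.209], [-0.014, -0.983, 0.181], [-0.215, -0.173, -0.961]]
[-1.50272039 66.80931946 28.89150763] [-9.99999849e-01  5.01597245e-04 -2.26199538e-04]
[ 0.04598386 -0.23969603 -0.1204523 ]
```

View pics/w10.png

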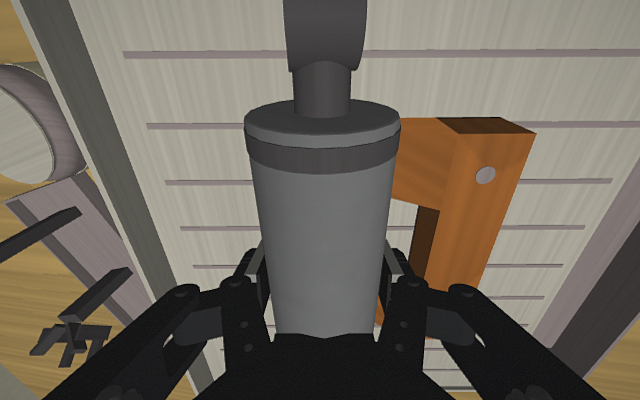

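View pics/s10a.png

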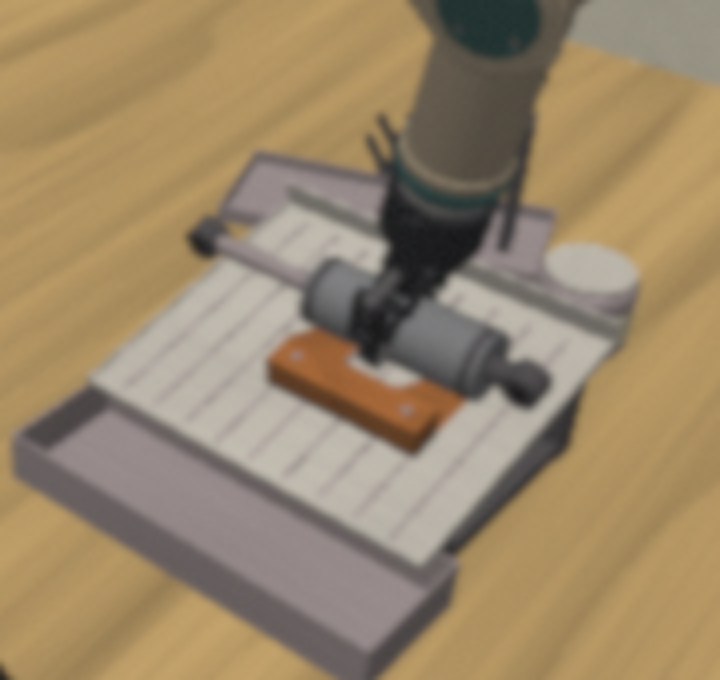

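step_arm:
  moves:
    - {"offset": [0,0.02,0],"rotation": [0,0,0]}
    - {"offset": [0,0,0],"rotation": [0,0,0]}

```text
t: 23.72
tool_pos: [0.6251, 0.0795, 0.0927]
ee_rot: [[0.977, -0.052, -0.208], [-0.014, -0.984, 0.18], [-0.214, -0.173, -0.961]]
force: [-1.0, 1.3, -6.9]
gripper_width: 0.0545
```

step_arm:
  moves:
    - {"offset": [0,0.02,0],"rotation": [0,0,0]}
    - {"offset": [0,0,0],"rotation": [0,0,0]}

```text
t: 23.98
tool_pos: [0.6255, 0.0788, 0.0929]
ee_rot: [[0.977, -0.052, -0.207], [-0.014, -0.983, 0.181], [-0.213, -0.174, -0.961]]
force: [-0.7, 2.1, -5.4]
gripper_width: 0.0547
```

Run:
```python
from h import *
show(); print(*dm()); s=arm.get_state(); print(s['moment'])
```

```text
t 23.98 p [0.6255 0.0788 0.0929] F [-0.7  2.1 -5.4] w 0.0547 q [  4.  50. -15.  85.  -0.  57. -98.]
[[0.977, -0.052, -0.207], [-0.014, -0.983, 0.181], [-0.213, -0.174, -0.961]]
[-0.79913155 65.18135203 29.67021184] [-9.99998170e-01  2.20139697e-04 -1.90064181e-03]
[-0.09777004 -0.27616355 -0.10338059]
```

step_arm:
  moves:
    - {"offset": [0,-0.02,0.03],"rotation": [0,0,0]}
    - {"offset": [0,0,0],"rotation": [0,0,0]}

```text
t: 24.22
tool_pos: [0.6257, 0.0792, 0.0927]
ee_rot: [[0.977, -0.052, -0.206], [-0.014, -0.984, 0.18], [-0.212, -0.173, -0.962]]
force: [-2.0, -2.8, 2.9]
gripper_width: 0.0549
```

Run:
```python
from h import *
show(); print(*dm()); s=arm.get_state(); print(s['moment'])
```

```text
t 24.23 p [0.6257 0.0792 0.0927] F [-2.  -2.8  2.9] w 0.0549 q [  4.  50. -15.  85.  -0.  57. -98.]
[[0.977, -0.052, -0.206], [-0.014, -0.984, 0.18], [-0.212, -0.173, -0.962]]
[-0.66095611 65.51009827 29.3401356 ] [-9.99995341e-01  1.86472541e-04 -3.04679354e-03]
[-0.75222121  0.36921459  0.13284643]
```

step_arm:
  moves:
    - {"offset": [0,-0.01,0],"rotation": [0,0,0]}
    - {"offset": [0,0,0],"rotation": [0,0,0]}

```text
t: 24.48
tool_pos: [0.6259, 0.0801, 0.0923]
ee_rot: [[0.977, -0.052, -0.206], [-0.014, -0.984, 0.18], [-0.212, -0.173, -0.962]]
force: [-1.4, -4.4, 3.9]
gripper_width: 0.0548
```

Run:
```python
from h import *
show(); print(*dm())
```

```text
t 24.48 p [0.6259 0.0801 0.0923] F [-1.4 -4.4  3.9] w 0.0548 q [  4.  50. -15.  85.  -0.  57. -98.]
[[0.977, -0.052, -0.206], [-0.014, -0.984, 0.18], [-0.212, -0.173, -0.962]]
[-0.48251942 66.32518989 28.87855711] [-9.99994250e-01  4.29242623e-06 -3.39116852e-03]
```

step_arm:
  moves:
    - {"offset": [0,0.02,-0.01],"rotation": [0,0,0]}
    - {"offset": [0,0,0],"rotation": [0,0,0]}

```text
t: 24.72
tool_pos: [0.6259, 0.08, 0.0924]
ee_rot: [[0.977, -0.052, -0.206], [-0.014, -0.983, 0.182], [-0.212, -0.175, -0.962]]
force: [1.4, -2.4, 4.2]
gripper_width: 0.0543
```

Run:
```python
from h import *
show(); print(*dm())
```

```text
t 24.73 p [0.6259 0.08   0.0924] F [ 1.4 -2.4  4.2] w 0.0543 q [  4.  50. -15.  85.  -0.  57. -98.]
[[0.977, -0.052, -0.206], [-0.014, -0.983, 0.182], [-0.212, -0.175, -0.962]]
[-0.48990034 66.25194496 28.93217562] [-9.99995074e-01  4.51066737e-05 -3.13842990e-03]
```

step_arm:
  moves:
    - {"offset": [0,0.02,-0.01],"rotation": [0,0,0]}
    - {"offset": [0,0,0],"rotation": [0,0,0]}

```text
t: 24.98
tool_pos: [0.6258, 0.0799, 0.0924]
ee_rot: [[0.977, -0.051, -0.206], [-0.013, -0.983, 0.183], [-0.212, -0.176, -0.961]]
force: [1.6, 0.6, 0.3]
gripper_width: 0.0548
```

Run:
```python
from h import *
show(); print(*dm())
```

```text
t 24.98 p [0.6258 0.0799 0.0924] F [1.6 0.6 0.3] w 0.0548 q [  4.  50. -15.  85.  -0.  57. -98.]
[[0.977, -0.051, -0.206], [-0.013, -0.983, 0.183], [-0.212, -0.176, -0.961]]
[-0.51914329 66.15513423 28.96481258] [-9.99995818e-01 -1.10617880e-04 -2.88995938e-03]
```

step_arm:
  moves:
    - {"offset": [0,0,0],"rotation": [0,0,0]}
    - {"offset": [0,0,0],"rotation": [0,0,0]}
    - {"offset": [0,0,0],"rotation": [0,0,0]}
  grip: 0.27

```text
t: 25.35
tool_pos: [0.6253, 0.0787, 0.0924]
ee_rot: [[0.977, -0.052, -0.207], [-0.014, -0.983, 0.181], [-0.213, -0.174, -0.961]]
force: [-0.3, -0.2, -0.2]
gripper_width: 0.0627
```

Run:
```python
from h import *
show(); snap('wrist','w11')
s=arm.get_state(); n=CRm()[:,2]
plan(s['tool_pos']+.1*n,s['ee_rot'],n=5)
```

```text
t 25.35 p [0.6253 0.0787 0.0924] F [-0.3 -0.2 -0.2] w 0.0627 q [  5.  50. -15.  85.  -0.  57. -98.]
[[0.977, -0.052, -0.207], [-0.014, -0.983, 0.181], [-0.213, -0.174, -0.961]]
[{"offset":[-0.09,0,-0.39],"rotation":[0,0,0]}, {"offset":[-0.09,0,-0.39],"rotation":[0,0,0]}, {"offset":[-0.08,0,-0.39],"rotation":[0,0,0]}, {"offset":[-0.09,0,-0.39],"rotation":[0,0,0]}, {"offset":[-0.08,0,-0.39],"rotation":[0,0,0]}]
end [0.6245 0.0614 0.1907] err deg 0.0 5
```

View pics/w11.png

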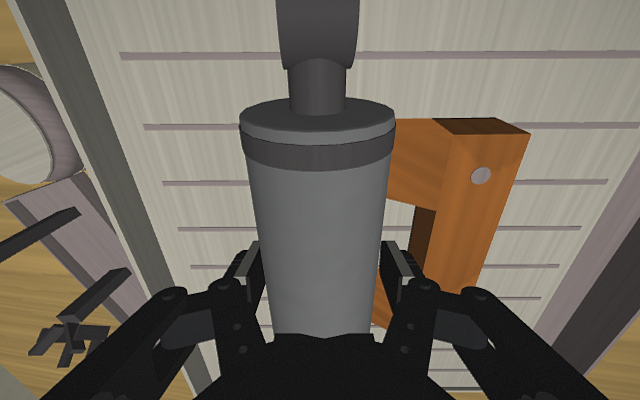

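step_arm:
  moves:
    - {"offset": [0,-0.03,0],"rotation": [0,0,0]}
    - {"offset": [-0.04,0,-0.2],"rotation": [0,0,0]}
    - {"offset": [-0.09,0,-0.39],"rotation": [0,0,0]}
    - {"offset": [-0.09,0,-0.39],"rotation": [0,0,0]}
    - {"offset": [-0.09,0,-0.39],"rotation": [0,0,0]}
    - {"offset": [-0.08,0,-0.39],"rotation": [0,0,0]}
    - {"offset": [-0.08,0,-0.39],"rotation": [0,0,0]}
    - {"offset": [0,0,0],"rotation": [0,0,0]}

```text
t: 26.4
tool_pos: [0.6261, 0.0606, 0.2036]
ee_rot: [[0.978, -0.052, -0.202], [-0.015, -0.983, 0.181], [-0.209, -0.174, -0.962]]
force: [-0.0, 0.3, -0.1]
gripper_width: 0.0622
```

Run:
```python
from h import *
show(); snap('wrist','w12'); snap('scene','s12'); im,_=load('s12'); crop(im,300,110,480,280,4,'s12a')
```

```text
t 26.4 p [0.6261 0.0606 0.2036] F [-0.   0.3 -0.1] w 0.0622 q [  6.  43. -15.  81.  -1.  68. -97.]
[[0.978, -0.052, -0.202], [-0.015, -0.983, 0.181], [-0.209, -0.174, -0.962]]
```

View pics/w12.png

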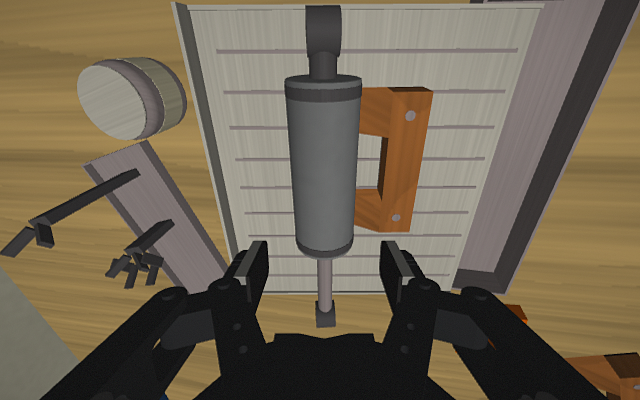

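View pics/s12a.png

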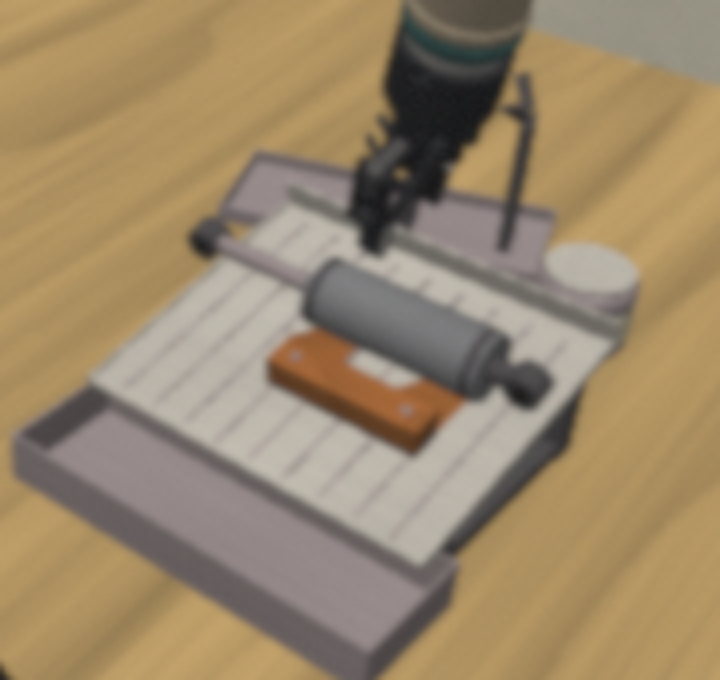

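Run:
```python
from h import *
p,q=plan([.575,-.325,.15],Rdown(-14),n=11)
```

```text
[{"offset":[-0.06,0.71,-0.02],"rotation":[-0.13,0.2,0.18]}, {"offset":[-0.04,0.71,-0.01],"rotation":[-0.13,0.2,0.18]}, {"offset":[-0.03,0.71,0],"rotation":[-0.13,0.2,0.18]}, {"offset":[-0.02,0.71,0.01],"rotation":[-0.13,0.2,0.18]}, {"offset":[-0.01,0.71,0.02],"rotation":[-0.13,0.2,0.18]}, {"offset":[0.01,0.72,0.03],"rotation":[-0.13,0.2,0.18]}, {"offset":[0.02,0.71,0.04],"rotation":[-0.14,0.21,0.18]}, {"offset":[0.03,0.71,0.05],"rotation":[-0.14,0.2,0.19]}]
[{"offset":[0.05,0.71,0.06],"rotation":[-0.13,0.21,0.18]}, {"offset":[0.06,0.71,0.06],"rotation":[-0.13,0.2,0.19]}, {"offset":[0.07,0.71,0.08],"rotation":[-0.14,0.21,0.18]}]
end [ 0.5749 -0.3249  0.15  ] err deg 0.02 11
```

step_arm:
  moves:
    - {"offset": [-0.06,0.71,-0.02],"rotation": [-0.13,0.2,0.18]}
    - {"offset": [-0.04,0.71,-0.01],"rotation": [-0.13,0.2,0.18]}
    - {"offset": [-0.03,0.71,0],"rotation": [-0.13,0.2,0.18]}
    - {"offset": [-0.02,0.71,0.01],"rotation": [-0.13,0.2,0.18]}
    - {"offset": [-0.01,0.71,0.02],"rotation": [-0.13,0.2,0.18]}
    - {"offset": [0.01,0.72,0.03],"rotation": [-0.13,0.2,0.18]}
    - {"offset": [0.02,0.71,0.04],"rotation": [-0.14,0.21,0.18]}
    - {"offset": [0.03,0.71,0.05],"rotation": [-0.14,0.2,0.19]}
  grip: 0.15

```text
t: 27.5
tool_pos: [0.5876, -0.2197, 0.1621]
ee_rot: [[0.981, -0.187, -0.056], [-0.184, -0.981, 0.055], [-0.065, -0.044, -0.997]]
force: [0.4, -0.0, -0.4]
gripper_width: 0.0722
```

step_arm:
  moves:
    - {"offset": [0.05,0.71,0.06],"rotation": [-0.13,0.21,0.18]}
    - {"offset": [0.06,0.71,0.06],"rotation": [-0.13,0.2,0.19]}
    - {"offset": [0.07,0.71,0.08],"rotation": [-0.14,0.21,0.18]}
    - {"offset": [0,0,0],"rotation": [0,0,0]}
    - {"offset": [0,0,0],"rotation": [0,0,0]}

```text
t: 28.12
tool_pos: [0.5751, -0.3232, 0.1491]
ee_rot: [[0.971, -0.241, -0.001], [-0.241, -0.971, 0.002], [-0.001, -0.002, -1.0]]
force: [0.0, 0.6, -0.2]
gripper_width: 0.0728
```

Run:
```python
from h import *
show(); im,c,s=snap('wrist','w13'); crop(im,270,90,410,230,5,'w13a')
```

```text
t 28.12 p [ 0.5751 -0.3232  0.1491] F [ 0.   0.6 -0.2] w 0.0728 q [ 31.  42.  -7.  89.   6.  49. -82.]
[[0.971, -0.241, -0.001], [-0.241, -0.971, 0.002], [-0.001, -0.002, -1.0]]
```

View pics/w13.png

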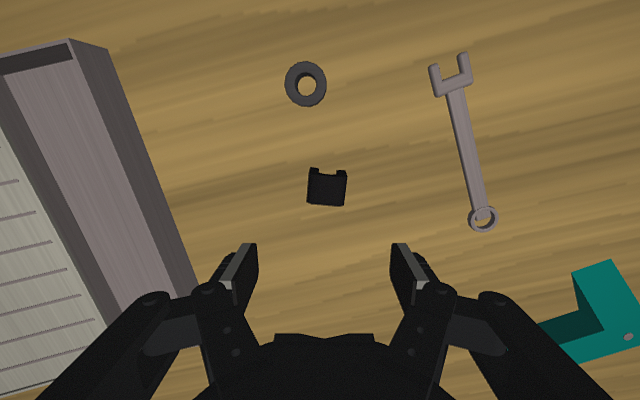

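View pics/w13a.png

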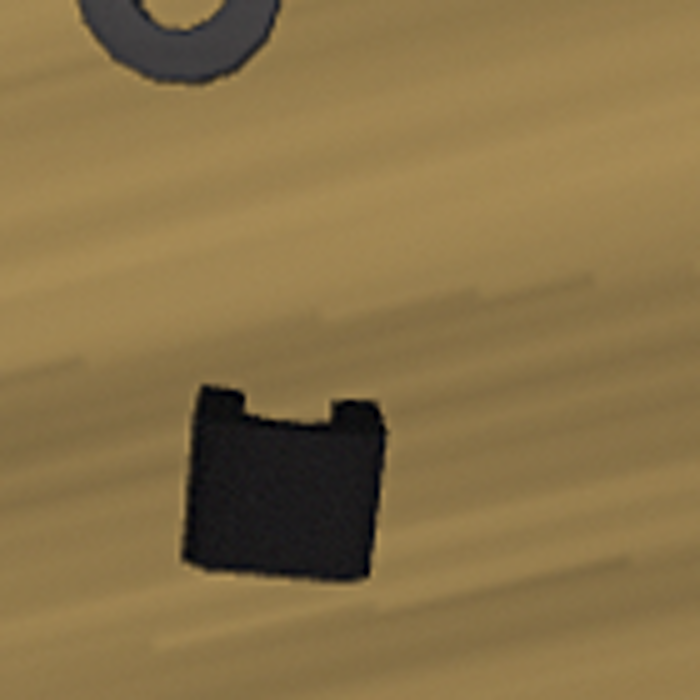

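Run:
```python
from h import *
im,c=load('w13')
P=[(15,19,-18),(15,-19,-18),(-15,19,12),(-15,-19,12),(15,13,-18),(15,-13,-18)]
uv=(np.array([(200,386),(378,402),(183,563),(369,578),(244,391),(333,402)])+.5)/5-.5+[270,90]
x,r=fitpose([(c,P,uv)],[.578,-.325,-18],zfix=.018); print(x,r.round(1).tolist())
p,q=plan([x[0],x[1],.06],Rdown(x[2]),n=4)
plan([x[0],x[1],.003],Rdown(x[2]),n=4,p0=p,R0=q)
```

```text
[  0.57508262  -0.32591871 -19.2837709 ] [[0.2, 0.2], [-0.3, 0.2], [-0.2, -0.0], [0.2, 0.3], [-3.0, -0.3], [3.2, -0.3]]
[{"offset":[0,0.02,0.45],"rotation":[0,0,0.23]}, {"offset":[0,0.02,0.45],"rotation":[-0.01,0,0.22]}, {"offset":[0,0.01,0.44],"rotation":[0,0,0.23]}, {"offset":[0.01,0.02,0.45],"rotation":[-0.01,0.01,0.22]}]
end [ 0.5751 -0.3261  0.0598] err deg 0.02 4
[{"offset":[0,0,0.28],"rotation":[0,0,0]}, {"offset":[0,0,0.29],"rotation":[0,0,0]}, {"offset":[0,0,0.28],"rotation":[0,0,0]}, {"offset":[0,0,0.29],"rotation":[0,0,0]}]
end [ 0.5751 -0.3261  0.0028] err deg 0.02 4
```

step_arm:
  moves:
    - {"offset": [0,0.02,0.45],"rotation": [0,0,0.23]}
    - {"offset": [0,0.02,0.45],"rotation": [0,0,0.22]}
    - {"offset": [0,0.01,0.44],"rotation": [0,0,0.23]}
    - {"offset": [0,0.02,0.45],"rotation": [0,0,0.22]}
    - {"offset": [0,0,0.3],"rotation": [0,0,0]}
    - {"offset": [0,0,0],"rotation": [0,0,0]}

```text
t: 28.92
tool_pos: [0.5738, -0.3267, 0.0442]
ee_rot: [[0.944, -0.33, -0.002], [-0.33, -0.944, 0.002], [-0.002, -0.001, -1.0]]
force: [0.2, 0.2, -0.0]
gripper_width: 0.0727
```

Run:
```python
from h import *
show(); im,c,s=snap('wrist','w14')
plan([0.5751,-.3259,.0045],Rdown(-19.3),n=3)
```

```text
t 28.93 p [ 0.5738 -0.3267  0.0442] F [ 0.2  0.2 -0. ] w 0.0727 q [ 30.  50.  -5.  92.   6.  38. -87.]
[[0.944, -0.33, -0.002], [-0.33, -0.944, 0.002], [-0.002, -0.001, -1.0]]
[{"offset":[0,-0.01,0.27],"rotation":[0,0,0]}, {"offset":[0,-0.01,0.27],"rotation":[0,0,0]}, {"offset":[0,-0.01,0.27],"rotation":[-0.01,0,0]}]
end [ 0.5749 -0.3259  0.0047] err deg 0.04 3
```

View pics/w14.png

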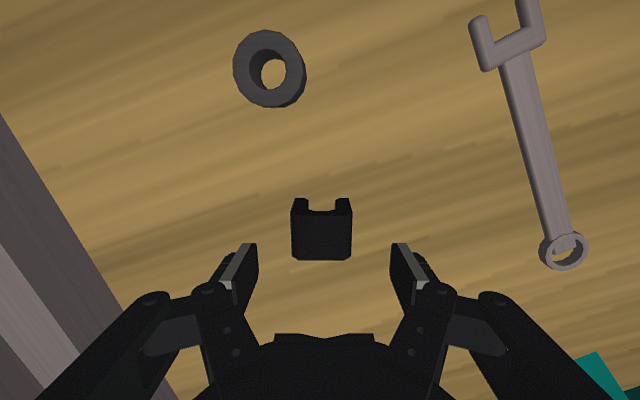

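Aligned and centred: spacer at (321,230), fingers at 257 and 390. Go down and grip.

step_arm:
  moves:
    - {"offset": [0.01,-0.01,0.27],"rotation": [0,0,0]}
    - {"offset": [0.01,-0.01,0.27],"rotation": [0,0,0]}
    - {"offset": [0,-0.01,0.26],"rotation": [0,0,0]}
    - {"offset": [0,0,0],"rotation": [0,0,0]}

```text
t: 29.48
tool_pos: [0.5745, -0.3264, 0.0036]
ee_rot: [[0.943, -0.332, -0.003], [-0.332, -0.943, 0.001], [-0.003, -0.001, -1.0]]
force: [0.6, -0.0, -0.5]
gripper_width: 0.0729
```

step_arm:
  moves:
    - {"offset": [0,0,0],"rotation": [0,0,0]}
    - {"offset": [0,0,0],"rotation": [0,0,0]}
    - {"offset": [0,0,0],"rotation": [0,0,0]}
    - {"offset": [0,0,0],"rotation": [0,0,0]}
    - {"offset": [0,0,0],"rotation": [0,0,0]}
  grip: 1

```text
t: 30.1
tool_pos: [0.5761, -0.3273, 0.006]
ee_rot: [[0.943, -0.332, 0.001], [-0.332, -0.943, -0.001], [0.001, 0.0, -1.0]]
force: [-0.7, 0.5, 5.3]
gripper_width: 0.0368
```

Run:
```python
from h import *
show(); im,c,s=snap('wrist','w15')
```

```text
t 30.1 p [ 0.5761 -0.3273  0.006 ] F [-0.7  0.5  5.3] w 0.0368 q [ 30.  53.  -4.  93.   6.  34. -87.]
[[0.943, -0.332, 0.001], [-0.332, -0.943, -0.001], [0.001, 0.0, -1.0]]
```

View pics/w15.png

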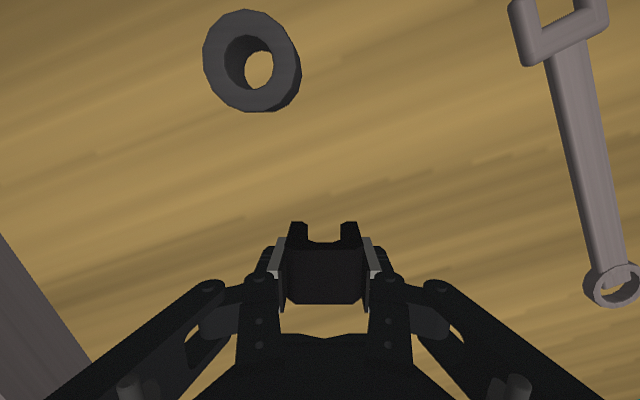

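Run:
```python
from damp import *
im,c=load('w12'); crop(im,275,65,370,335,3,'w12a')
pm=CO+CRm()@np.array([-.0005,.0662,.0289]); print('est mid',pm, 'rod mid', CO+CRm()@np.array([-.1215,.0662,.0289]))
```

```text
est mid [0.63265005 0.07561954 0.11305645] rod mid [0.51181587 0.08195219 0.11305645]
```

View pics/w12a.png

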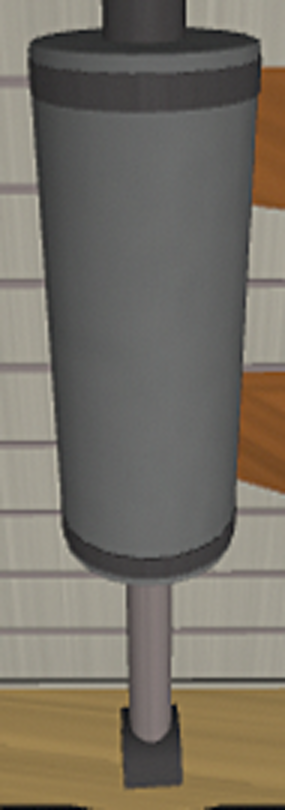

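Run:
```python
from damp import *
im,c=load('w12'); g=lambda k:(np.array(k)+.5)/3-.5+np.array((275,65))
L=g([(40,110),(62,490)]); Rr=g([(252,110),(239,480)]); rl=g([(127,600),(132,725)]); rr=g([(171,600),(171,725)])
bot=g((0,583))[1]; lx=g((28,45))[0]; rx=g((262,45))[0]
def f(x):
    y=np.radians(x[3]); a=-np.array([np.cos(y),np.sin(y),0]); p=x[:3]
    t1=tangents(c,p,a,.028,(-.07,.07)); t1.sort(key=lambda l:l[:,0].mean())
    t2=tangents(c,p,a,.008,(.08,.16)); t2.sort(key=lambda l:l[:,0].mean())
    ci=circ(c,p-.075*a,a,.028)
    return np.r_[ld(L,t1[0]),ld(Rr,t1[1]),ld(rl,t2[0]),ld(rr,t2[1]),circ(c,p+.075*a,a,.028)[:,1].max()-bot,ci[:,0].min()-lx,ci[:,0].max()-rx,(x[2]-.113)/.001]
s=least_squares(f,[.632,.075,.113,-3],x_scale=[.01,.01,.01,5]); print(s.x,s.fun.round(1))
y=np.radians(s.x[3]);print('rod mid',s.x[:3]-.121*np.array([np.cos(y),np.sin(y),0]))
s_=arm.get_state(); plan(s_['tool_pos']+[0,0,.2],s_['ee_rot'],n=5,p0=s_['tool_pos'],R0=s_['ee_rot'])
```

```text
[ 0.634016    0.07619192  0.11229997 -2.57277946] [-2.1 -0.1  2.  -0.6  0.1 -0.4  0.6  0.3  0.   0.1  0.1 -0.7]
rod mid [0.51313797 0.08162342 0.11229997]
[{"offset":[0,0,-0.8],"rotation":[0,0,0]}, {"offset":[0,0,-0.8],"rotation":[0,0,0]}, {"offset":[0,0,-0.8],"rotation":[0,0,0]}, {"offset":[0,0,-0.8],"rotation":[0,0,0]}, {"offset":[0.01,0,-0.8],"rotation":[0,0,0]}]
end [ 0.5763 -0.3274  0.206 ] err deg 0.0 5
```

```bash
cat >> h.py <<'E'
RM=np.array([.5125,.0817,.1127]); RY=-2.8
def tsp(dz,rm=None): # TCP for spacer origin at rod axis -1mm + dz
    rm=RM if rm is None else rm
    Q=Rdown(RY); return rm+[0,0,-.001+dz]-Q@np.array([-.0014,0,-.012])
E
python3 - <<'E'
from h import *
p=np.array([ 0.5763,-0.3274,0.206 ]);q=arm.get_state()['ee_rot']
plan(tsp(.09),Rdown(RY),p0=p,R0=q,n=12); print(tsp(0))
E
```

```text
[{"offset":[-0.32,-0.61,0.03],"rotation":[0,0,-0.23]}, {"offset":[-0.31,-0.62,0.03],"rotation":[0,0,-0.23]}, {"offset":[-0.3,-0.62,0.03],"rotation":[0,0,-0.23]}, {"offset":[-0.28,-0.63,0.03],"rotation":[0,0,-0.23]}, {"offset":[-0.26,-0.64,0.02],"rotation":[0,0,-0.23]}, {"offset":[-0.25,-0.64,0.03],"rotation":[0,0,-0.23]}, {"offset":[-0.23,-0.65,0.02],"rotation":[0,0,-0.23]}, {"offset":[-0.22,-0.65,0.03],"rotation":[0,0,-0.23]}]
[{"offset":[-0.2,-0.66,0.02],"rotation":[0,0,-0.23]}, {"offset":[-0.19,-0.66,0.03],"rotation":[0,0,-0.23]}, {"offset":[-0.17,-0.67,0.02],"rotation":[0,-0.01,-0.23]}, {"offset":[-0.16,-0.68,0.03],"rotation":[0,0,-0.24]}]
end [0.5137 0.0818 0.1897] err deg 0.04 12
[0.51389833 0.08163161 0.0997    ]
```

step_arm:
  moves:
    - {"offset": [0,0,-0.4],"rotation": [0,0,0]}
    - {"offset": [0,0,-0.8],"rotation": [0,0,0]}
    - {"offset": [0,0,-0.9],"rotation": [0,0,0]}
    - {"offset": [0,0,-1],"rotation": [0,0,0]}
    - {"offset": [0,0,-0.9],"rotation": [0,0,0]}
    - {"offset": [0,0,0],"rotation": [0,0,0]}

```text
t: 30.9
tool_pos: [0.5779, -0.3282, 0.2107]
ee_rot: [[0.943, -0.332, 0.008], [-0.332, -0.943, -0.004], [0.009, 0.001, -1.0]]
force: [-0.6, -0.5, -1.2]
gripper_width: 0.0373
```

step_arm:
  moves:
    - {"offset": [-0.32,-0.61,0.03],"rotation": [0,0,-0.23]}
    - {"offset": [-0.31,-0.62,0.03],"rotation": [0,0,-0.23]}
    - {"offset": [-0.3,-0.62,0.03],"rotation": [0,0,-0.23]}
    - {"offset": [-0.28,-0.63,0.03],"rotation": [0,0,-0.23]}
    - {"offset": [-0.26,-0.64,0.02],"rotation": [0,0,-0.23]}
    - {"offset": [-0.25,-0.64,0.03],"rotation": [0,0,-0.23]}
    - {"offset": [-0.23,-0.65,0.02],"rotation": [0,0,-0.23]}
    - {"offset": [-0.22,-0.65,0.03],"rotation": [0,0,-0.23]}

```text
t: 31.9
tool_pos: [0.5329, -0.0534, 0.1937]
ee_rot: [[0.99, -0.144, -0.002], [-0.144, -0.99, 0.0], [-0.002, 0.0, -1.0]]
force: [-0.3, -0.1, -0.8]
gripper_width: 0.0369
```

step_arm:
  moves:
    - {"offset": [-0.2,-0.66,0.02],"rotation": [0,0,-0.23]}
    - {"offset": [-0.19,-0.66,0.03],"rotation": [0,0,-0.23]}
    - {"offset": [-0.17,-0.67,0.02],"rotation": [0,0,-0.23]}
    - {"offset": [-0.16,-0.68,0.03],"rotation": [0,0,-0.24]}
    - {"offset": [0,0,0],"rotation": [0,0,0]}
    - {"offset": [0,0,0],"rotation": [0,0,0]}

```text
t: 32.65
tool_pos: [0.5124, 0.0814, 0.1889]
ee_rot: [[0.999, -0.049, -0.001], [-0.049, -0.999, -0.001], [-0.001, 0.001, -1.0]]
force: [-0.0, -0.6, -1.0]
gripper_width: 0.0369
```

Run:
```python
from h import *
show(); im,c,s=snap('wrist','w16')
```

```text
t 32.65 p [0.5124 0.0814 0.1889] F [-0.  -0.6 -1. ] w 0.0369 q [  -5.   29.  -10.  110.    7.   42. -112.]
[[0.999, -0.049, -0.001], [-0.049, -0.999, -0.001], [-0.001, 0.001, -1.0]]
```

View pics/w16.png

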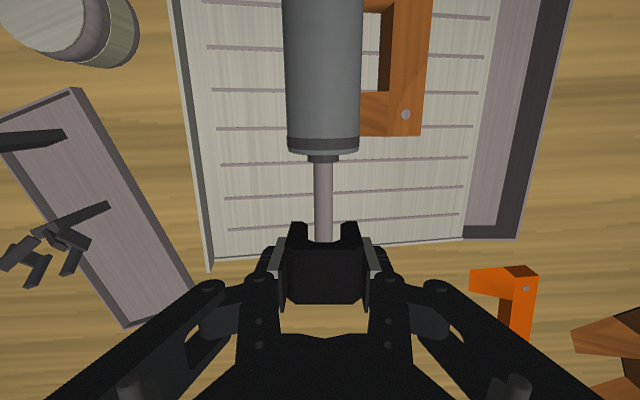

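Run:
```python
from damp import *
im,c=load('w16'); crop(im,270,140,380,310,4.5,'w16a')
y=np.radians(RY);a=-np.array([np.cos(y),np.sin(y),0])
for l in tangents(c,RM,a,.008,(-.036,.02)): print(l.round(1))
```

```text
[[313.  161.9]
 [313.8 226.2]]
[[332.9 161.9]
 [332.3 226.2]]
```

View pics/w16a.png

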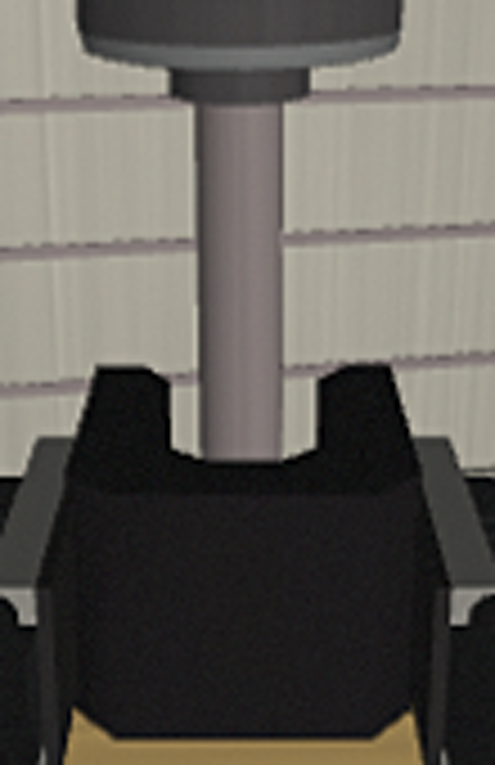

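```bash
sed -i 's/^RM=.*/RM=np.array([.5125,.0812,.1127]); RY=-2.5/' h.py
python3 - <<'E'
from h import *
plan(tsp(.033),Rdown(RY),n=4)
E
```

```text
[{"offset":[0.01,0,0.28],"rotation":[0,0,-0.01]}, {"offset":[0.01,0,0.28],"rotation":[0,0,-0.02]}, {"offset":[0,0,0.28],"rotation":[0,0,-0.01]}, {"offset":[0.01,-0.01,0.29],"rotation":[0.01,0.01,-0.02]}]
end [0.5141 0.0813 0.1325] err deg 0.01 4
```

step_arm:
  moves:
    - {"offset": [0.01,0,0.28],"rotation": [0,0,-0.01]}
    - {"offset": [0.01,0,0.28],"rotation": [0,0,-0.02]}
    - {"offset": [0,0,0.28],"rotation": [0,0,-0.01]}
    - {"offset": [0.01,0,0.28],"rotation": [0,0,-0.02]}
    - {"offset": [0,0,0],"rotation": [0,0,0]}
    - {"offset": [0,0,0],"rotation": [0,0,0]}

```text
t: 33.45
tool_pos: [0.5146, 0.0822, 0.1333]
ee_rot: [[0.999, -0.042, 0.0], [-0.042, -0.999, 0.0], [0.0, -0.0, -1.0]]
force: [-0.4, -0.3, -0.3]
gripper_width: 0.0368
```

Run:
```python
from damp import *
show(); im,c,s=snap('wrist','w17'); crop(im,240,100,400,320,3.4,'w17a')
y=np.radians(RY);a=-np.array([np.cos(y),np.sin(y),0])
for l in tangents(c,RM,a,.008,(-.036,.0)): print(l.round(1))
plan(tsp(.015),Rdown(RY),n=3); print(tsp(.033))
```

```text
t 33.45 p [0.5146 0.0822 0.1333] F [-0.4 -0.3 -0.3] w 0.0368 q [  -6.   34.   -9.  113.    9.   34. -113.]
[[0.999, -0.042, 0.0], [-0.042, -0.999, 0.0], [0.0, -0.0, -1.0]]
[[312.2 181.9]
 [312.9 235.4]]
[[338.3 181.9]
 [337.4 235.5]]
[{"offset":[-0.01,0.01,0.13],"rotation":[0,0,0.01]}, {"offset":[0,0.01,0.12],"rotation":[0,0,0]}, {"offset":[-0.01,0,0.13],"rotation":[0,-0.01,0.01]}]
end [0.5137 0.0813 0.1146] err deg 0.03 3
[0.51389867 0.08113893 0.1327    ]
```

View pics/w17a.png

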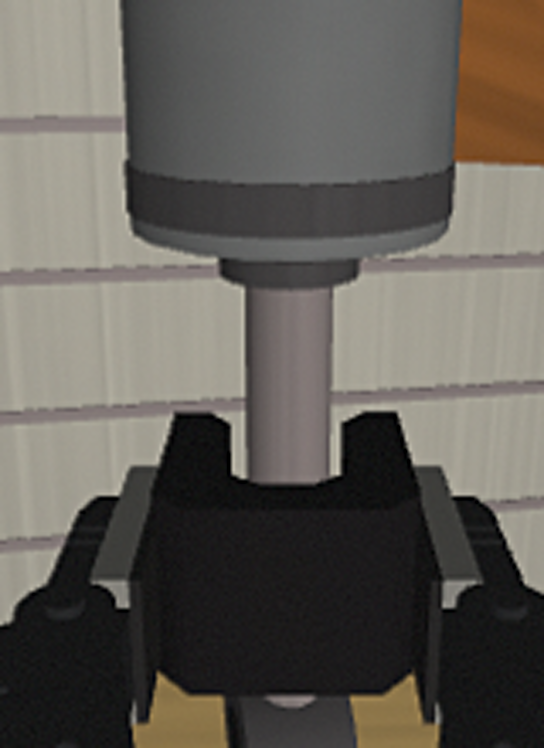

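step_arm:
  moves:
    - {"offset": [0,0.01,0.08],"rotation": [0,0,0]}
    - {"offset": [0,0.01,0.12],"rotation": [0,0,0]}
    - {"offset": [0,0,0.13],"rotation": [0,0,0]}
    - {"offset": [0,0,0.05],"rotation": [0,0,0]}
    - {"offset": [0,0,0],"rotation": [0,0,0]}

```text
t: 34.12
tool_pos: [0.5142, 0.0811, 0.114]
ee_rot: [[0.999, -0.042, -0.001], [-0.042, -0.999, -0.0], [-0.001, 0.0, -1.0]]
force: [0.1, 0.5, -0.3]
gripper_width: 0.0368
```

Run:
```python
from damp import *
show(); im,c,s=snap('wrist','w18'); crop(im,240,100,400,320,3.4,'w18a'); print(s['moment'])
plan(tsp(.002),Rdown(RY),n=4)
```

```text
t 34.12 p [0.5142 0.0811 0.114 ] F [ 0.1  0.5 -0.3] w 0.0368 q [  -6.   36.   -9.  114.   10.   32. -114.]
[[0.999, -0.042, -0.001], [-0.042, -0.999, -0.0], [-0.001, 0.0, -1.0]]
[0.0066199  0.03476363 0.01612062]
[{"offset":[0,0,0.06],"rotation":[0,0,0]}, {"offset":[0,0,0.06],"rotation":[0,0,0.01]}, {"offset":[0,0,0.06],"rotation":[0,0,0]}, {"offset":[-0.01,0,0.07],"rotation":[0,0,0.01]}]
end [0.5138 0.0812 0.1017] err deg 0.03 4
```

View pics/w18a.png

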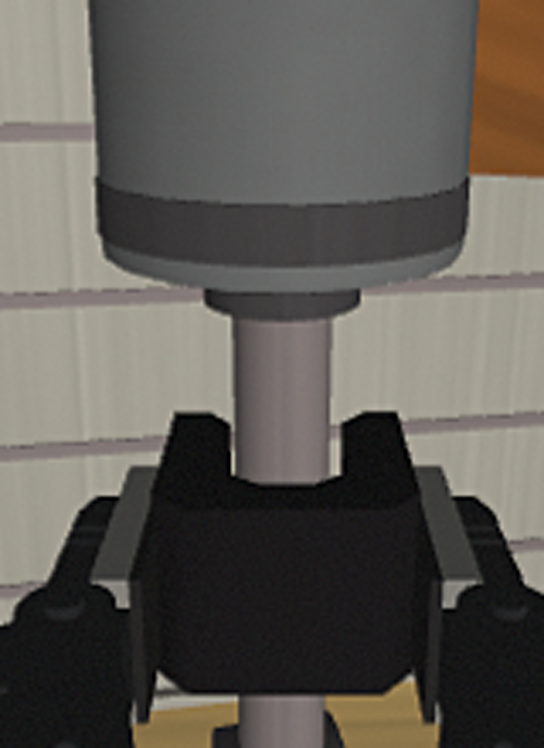

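step_arm:
  moves:
    - {"offset": [0,-0.01,0.06],"rotation": [0,0,0]}
    - {"offset": [0,0,0.06],"rotation": [0,0,0]}
    - {"offset": [0,0,0.06],"rotation": [0,0,0]}
    - {"offset": [0,0,0.06],"rotation": [0,0,0]}
    - {"offset": [0,0,0],"rotation": [0,0,0]}

```text
t: 34.8
tool_pos: [0.5142, 0.0816, 0.102]
ee_rot: [[0.999, -0.042, -0.001], [-0.042, -0.999, -0.0], [-0.001, 0.0, -1.0]]
force: [-0.3, 0.9, -0.6]
gripper_width: 0.0369
```

Run:
```python
from damp import *
show(); im,c,s=snap('wrist','w19'); crop(im,240,100,400,320,3.4,'w19a'); print(s['moment'])
```

```text
t 34.8 p [0.5142 0.0816 0.102 ] F [-0.3  0.9 -0.6] w 0.0369 q [  -7.   37.   -8.  114.   10.   30. -114.]
[[0.999, -0.042, -0.001], [-0.042, -0.999, -0.0], [-0.001, 0.0, -1.0]]
[ 0.03428636  0.00185933 -0.01371513]
```

View pics/w19a.png

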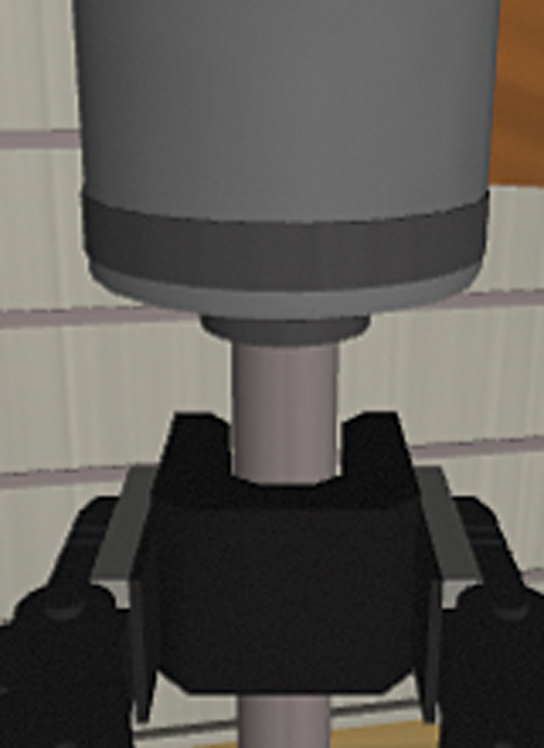

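step_arm:
  moves:
    - {"offset": [0,0,0.02],"rotation": [0,0,0]}
    - {"offset": [0,0,0.02],"rotation": [0,0,0]}
    - {"offset": [0,0,0],"rotation": [0,0,0]}

```text
t: 35.22
tool_pos: [0.5143, 0.0816, 0.1002]
ee_rot: [[0.999, -0.042, -0.0], [-0.042, -0.999, 0.0], [-0.0, -0.0, -1.0]]
force: [0.1, 0.1, -0.6]
gripper_width: 0.037
```

step_arm:
  moves:
    - {"offset": [0,0,0.02],"rotation": [0,0,0]}
    - {"offset": [0,0,0],"rotation": [0,0,0]}

```text
t: 35.48
tool_pos: [0.5144, 0.0816, 0.0993]
ee_rot: [[0.999, -0.042, 0.0], [-0.042, -0.999, -0.0], [0.0, -0.0, -1.0]]
force: [-0.1, 0.5, 1.2]
gripper_width: 0.0369
```

step_arm:
  moves:
    - {"offset": [0,0,0.02],"rotation": [0,0,0]}
    - {"offset": [0,0,0],"rotation": [0,0,0]}

```text
t: 35.72
tool_pos: [0.5143, 0.0813, 0.099]
ee_rot: [[0.999, -0.042, 0.0], [-0.042, -0.999, -0.0], [0.0, 0.0, -1.0]]
force: [-2.4, -1.9, 7.5]
gripper_width: 0.0374
```

step_arm:
  moves:
    - {"offset": [0,0,0.01],"rotation": [0,0,0]}
    - {"offset": [0,0,0],"rotation": [0,0,0]}

```text
t: 35.98
tool_pos: [0.5142, 0.0812, 0.0987]
ee_rot: [[0.999, -0.042, 0.0], [-0.042, -0.999, -0.001], [0.0, 0.001, -1.0]]
force: [-2.6, -1.5, 10.1]
gripper_width: 0.0377
```

step_arm:
  moves:
    - {"offset": [0,0,-0.02],"rotation": [0,0,0]}
    - {"offset": [0,0,0],"rotation": [0,0,0]}

```text
t: 36.22
tool_pos: [0.5144, 0.0815, 0.0991]
ee_rot: [[0.999, -0.042, 0.0], [-0.042, -0.999, -0.0], [0.0, 0.0, -1.0]]
force: [-1.5, -1.4, 4.4]
gripper_width: 0.0368
```

step_arm:
  moves:
    - {"offset": [0,0,0],"rotation": [0,0,0]}
    - {"offset": [0,0,0],"rotation": [0,0,0]}
    - {"offset": [0,0,0],"rotation": [0,0,0]}
  grip: 0.38

```text
t: 36.6
tool_pos: [0.5143, 0.0817, 0.0985]
ee_rot: [[0.999, -0.042, -0.0], [-0.042, -0.999, 0.0], [-0.0, -0.0, -1.0]]
force: [0.2, -0.4, -1.1]
gripper_width: 0.0529
```

Run:
```python
from damp import *
show(); im,c,s=snap('wrist','w20'); crop(im,200,100,440,320,3,'w20a'); print(s['moment'])
```

```text
t 36.6 p [0.5143 0.0817 0.0985] F [ 0.2 -0.4 -1.1] w 0.0529 q [  -7.   37.   -8.  114.   10.   30. -114.]
[[0.999, -0.042, -0.0], [-0.042, -0.999, 0.0], [-0.0, -0.0, -1.0]]
[-0.03622374  0.02568391 -0.01333617]
```

View pics/w20a.png

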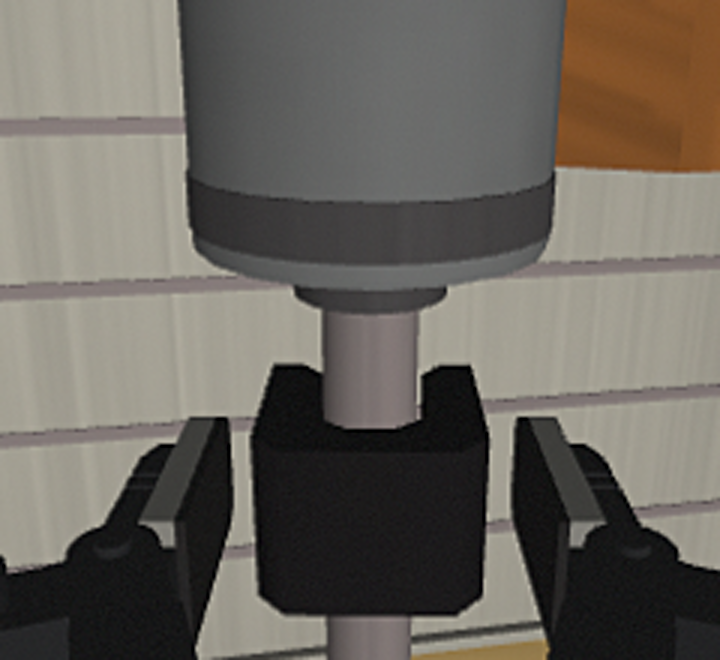

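Spacer stands on the rod, released, gap on both sides. Back off upward.

step_arm:
  moves:
    - {"offset": [0,0,-0.2],"rotation": [0,0,0]}
    - {"offset": [0,0,-0.4],"rotation": [0,0,0]}
    - {"offset": [0,0,-0.6],"rotation": [0,0,0]}
    - {"offset": [0,0,-0.8],"rotation": [0,0,0]}
    - {"offset": [0,0,-0.4],"rotation": [0,0,0]}
    - {"offset": [0,0,0],"rotation": [0,0,0]}
    - {"offset": [0,0,0],"rotation": [0,0,0]}

```text
t: 37.52
tool_pos: [0.5138, 0.0814, 0.2184]
ee_rot: [[0.999, -0.042, -0.001], [-0.042, -0.999, -0.0], [-0.001, 0.0, -1.0]]
force: [-0.2, -0.5, 0.5]
gripper_width: 0.0532
```

Run:
```python
from damp import *
show(); im,c,s=snap('wrist','w21'); crop(im,200,0,460,300,2.5,'w21a'); snap('scene','s21'); im,_=load('s21'); crop(im,300,110,480,280,4,'s21a')
```

```text
t 37.52 p [0.5138 0.0814 0.2184] F [-0.2 -0.5  0.5] w 0.0532 q [  -4.   27.  -11.  108.    7.   46. -111.]
[[0.999, -0.042, -0.001], [-0.042, -0.999, -0.0], [-0.001, 0.0, -1.0]]
```

View pics/w21a.png

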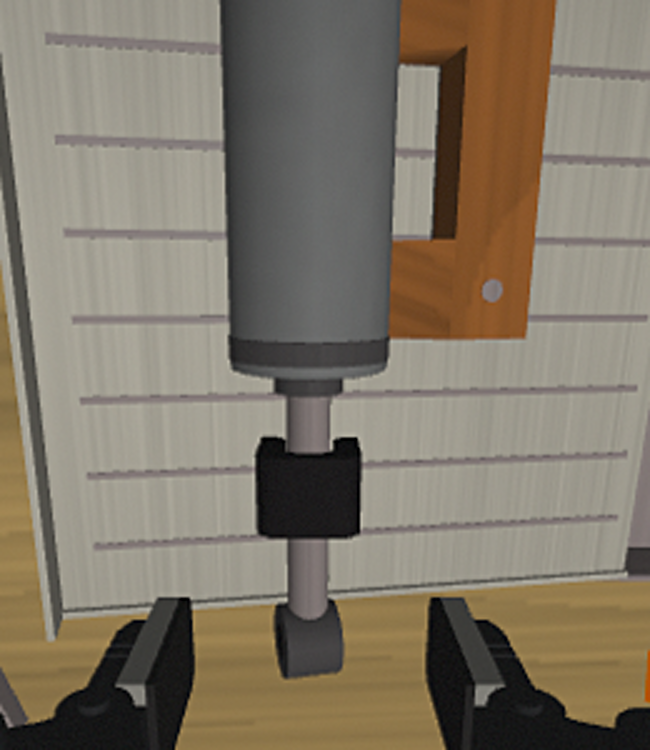

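View pics/s21a.png

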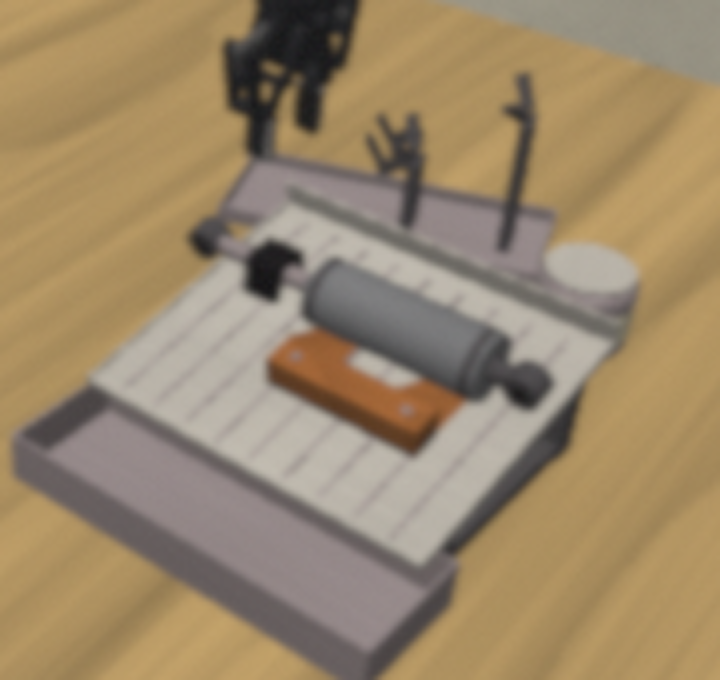

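step_arm:
  moves:
    - {"offset": [0,0,-0.4],"rotation": [0,0,0]}
    - {"offset": [0,0,0],"rotation": [0,0,0]}
    - {"offset": [0,0,0],"rotation": [0,0,0]}
    - {"offset": [0,0,0],"rotation": [0,0,0]}

```text
t: 38.12
tool_pos: [0.5139, 0.0815, 0.2379]
ee_rot: [[0.999, -0.042, -0.002], [-0.042, -0.999, -0.0], [-0.002, 0.0, -1.0]]
force: [-0.1, -1.4, -0.0]
gripper_width: 0.053
```

Run:
```python
from damp import *
snap('scene','s22'); a,_=load('s21'); b,_=load('s22'); d=cv2.absdiff(a,b).max(2); print('board region diff',d[165:260,345:450].max(), 'right',d[260:,200:].max()); 
a0=cv2.imread('pics/scene0.png'); d=cv2.absdiff(a0,b).max(2); print('bystander diff (wrench/bush)',d[290:360,215:345].max(), 'tin',d[172:192,440:462].max())
print(arm.hand_in())
```

```text
board region diff 6 right 4
bystander diff (wrench/bush) 144 tin 6
the job is handed in; nothing more can be done
None
```

Run:
```python
import cv2,numpy as np
a=cv2.imread('pics/scene0.png');b=cv2.imread('pics/s22.png');d=cv2.absdiff(a,b).max(2)
print(np.argwhere(d[290:360,215:345]>25).min(0)+[290,215],np.argwhere(d[290:360,215:345]>25).max(0)+[290,215])
```

```text
[290 287] [296 305]
```

The job is handed in at about 38 s, with every step done in the order asked; no verdict was reported.

- **Chock:** I used the smaller brown one and laid it with its toes uphill. A camera fit put it about 0.2° off square to the board.
- **Damper:** It came out of the rack square to its axis. I lowered it onto the board against both wedges and let go only when the wrist force was near zero (about 0.6 N or less along y and z, 1.6 N along x). It stayed put after release.
- **Spacer:** It sits over the middle of the bare rod. I pressed it to a firm stop at the expected height, then backed off and released it. That press peaked at about 10 N, and the damper did not move.

**Last checks:**
- Two scene pictures 0.6 s apart showed nothing moving on the board. The gripper was clear, about 10 cm above the rod.
- Compared with the first picture, the bush, tin and wrench have not moved. One difference turned up in the bush and wrench area, but it lies only at the spacer's old spot (columns 287–305, rows 290–296).
- Two readings disagreed slightly. The board came out about 1.4 mm lower by touch than by my camera fit, so I relied on contact. At the rack, the arm reached a wrist joint limit at the full 33° tilt, so I gripped the damper about 13° off square to its axis. I corrected for that when laying it down.

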